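# Clamp the insert blocks in the swing-arm fixture

## Task

Clamp the steel insert blocks in the fixture: swing the blue arm out of the way, stand every one of them flat in a pocket of its own, lay the strap centred along the tops of the row, lengthways, and swing the arm back in over it, right up to its stop. Then turn the red T-knob clockwise until the pad just touches the strap, and from there give it one further quarter turn and no more. Leave the pale hub and the roll of tape where they are.

Things in the scene. Friction and masses are not known exactly. Their poses are not given: they have to be found in the camera images.
- fixture: Fixed clamping fixture: an aluminium base plate 92 x 370 x 8 mm with three pockets in a row and, at one end, a dark post that carries a blue swing arm. Origin on the bench under the middle pocket; z up, y along the row of pockets towards the post. The base plate runs from y = -131 to y = +239 mm; the row of blocks is 82 mm a pocket. Tops of seated blocks are 57 mm above the bench.
- pocket_1 (a point): Centre of the floor of pocket 1 (8 mm above the bench; in the fixture's frame at x = 0, y = -82 mm). Axes as the fixture. Each pocket is clear 48 mm in x and 78 mm in y; cross ribs 8 mm high, and corner guides 10 mm high and 6 mm thick stand above the floor; the guides leave an opening 46 mm long in the middle of both long (x) sides for fingers. Any block may go in any pocket.
- pocket_2 (a point): Centre of the floor of pocket 2 (8 mm above the bench; in the fixture's frame at x = 0, y = 0 mm). Axes as the fixture. Each pocket is clear 48 mm in x and 78 mm in y; cross ribs 8 mm high, and corner guides 10 mm high and 6 mm thick stand above the floor; the guides leave an opening 46 mm long in the middle of both long (x) sides for fingers. Any block may go in any pocket.
- pocket_3 (a point): Centre of the floor of pocket 3 (8 mm above the bench; in the fixture's frame at x = 0, y = 82 mm). Axes as the fixture. Each pocket is clear 48 mm in x and 78 mm in y; cross ribs 8 mm high, and corner guides 10 mm high and 6 mm thick stand above the floor; the guides leave an opening 46 mm long in the middle of both long (x) sides for fingers. Any block may go in any pocket.
- insert_1_mid (a point): Loose blackened steel insert block with a pale ground top, 42 (x) x 72 (y) x 49 (z) mm, about 0.6 kg, standing on the bench; the point is its centre, 24.5 mm above its underside, z up. It goes into a pocket top up, its y along the fixture's y (either way round). Two or three of the four blocks are there in a run; the others are absent.
- insert_2_mid (a point): Loose blackened steel insert block with a pale ground top, 42 (x) x 72 (y) x 49 (z) mm, about 0.6 kg, standing on the bench; the point is its centre, 24.5 mm above its underside, z up. It goes into a pocket top up, its y along the fixture's y (either way round). Two or three of the four blocks are there in a run; the others are absent.
- insert_3_mid (a point): Loose blackened steel insert block with a pale ground top, 42 (x) x 72 (y) x 49 (z) mm, about 0.6 kg, standing on the bench; the point is its centre, 24.5 mm above its underside, z up. It goes into a pocket top up, its y along the fixture's y (either way round). Two or three of the four blocks are there in a run; the others are absent.
- insert_4_mid (a point): Loose blackened steel insert block with a pale ground top, 42 (x) x 72 (y) x 49 (z) mm, about 0.6 kg, standing on the bench; the point is its centre, 24.5 mm above its underside, z up. It goes into a pocket top up, its y along the fixture's y (either way round). Two or three of the four blocks are there in a run; the others are absent.
- strap_thin_mid (a point): Loose flat strap, grey steel, 56 (x) x 220 (y) x 17 (z) mm, about 0.5 kg, lying flat on the bench with a dark round spot in the middle of its top; the point is its centre, z up. It goes flat on the tops of the blocks, its y along the fixture's y (either way round), its centre over the middle pocket. It lies steady there even with only two blocks, in any pockets. Only one of the two straps (thin steel or thick brass) is there in a run.
- strap_thick_mid (a point): Loose flat strap, yellow brass, 56 (x) x 220 (y) x 22 (z) mm, about 0.5 kg, lying flat on the bench with a dark round spot in the middle of its top; the point is its centre, z up. It goes flat on the tops of the blocks, its y along the fixture's y (either way round), its centre over the middle pocket. It lies steady there even with only two blocks, in any pockets. Only one of the two straps (thin steel or thick brass) is there in a run.
- swing_hinge (a point): On the vertical axis about which the blue arm swings, at the fixture's x = 0, y = 205 mm, 124 mm above the bench. Axes as the fixture.
- swing (a joint): Angle of the blue arm (rad): 0 = in, against its stop, reaching along the fixture's -y with the knob over the middle pocket; grows counter-clockwise from above as it swings out (1.57: along +x; limit 2.2). Starts partly in; from about 1.4 it is clear of the loading. It moves level, 113 to 139 mm above the bench, is 30 mm wide (44 at the ends) and stays where left (about 0.6 N m).
- swing_peg (a point): On the upright round black peg on the arm by which the arm is swung: 20 mm diameter, 115 mm from the hinge axis, standing free from 135 to 188 mm above the bench; the point is 168 mm above the bench. Axes turn with the arm.
- knob (a joint): Angle of the red T-knob (rad), grows as it is turned clockwise seen from above (tightening). One turn lowers the pad 16 mm (2.546 mm a radian). Stiff enough to stay put (about 0.15 N m); it can be turned back. Range 0 to 10. The knob keeps its height as it turns.
- knob_grip (a point): Centre of the T bar of the red knob, on the knob's axis (205 mm from the hinge), 179 mm above the bench. The T bar is a level round bar 20 mm thick, 52 mm long, along this point's y; take it across x. It turns with the knob. Free bar height 169 to 189 mm.
- pad_face (a point): Centre of the underside of the black pressure pad (34 mm diameter) hanging below the knob on its spindle. At knob = 0 it is 86.5 mm above the bench, and it goes down 16 mm a turn until it touches the strap; the pad does not turn.
- pad (a joint): How far the pad's spring has given (m): 0 while the pad hangs free, and from the touch on it grows by 16 mm a turn of the knob (4 mm a quarter turn; about 5 N a mm). Backing the knob off lets it return.
- hub_ring: Bystander: pale turned hub, 86 mm across, 46 mm high; origin under its centre.
- tape_roll: Bystander: roll of tape, 104 mm across, 25 mm high; origin under its centre.
Mind the look-alikes: they are no part of the job. What is shaped like the part that bears insert_2_mid but pink is not meant.

How it is judged:
By the outcome, as a careful person would: the job done as asked, in the order asked, and still so for the second after the job is handed in, with the robot touching nothing.
Of insert_1, insert_2, insert_3, insert_4 only 2 to 3 are there at a start; the rules pass over those that are not, and their reading is None.
Of strap_thin, strap_thick only 1 to 1 are there at a start; the rules pass over those that are not, and their reading is None.
At some moment in a run one of insert_1, insert_2, insert_3, insert_4 may be knocked a few centimetres aside while the robot is not near it.
Once in a run the grip may slacken for a moment while it holds something.
It also fails if it takes over 210 s, if anything falls off the work surface, if the arm or the gripper's body presses on something with over 40 N, if the wrist force passes 120 N, or if a joint passes its speed limit or range.

## Robot

A 6-joint arm with a two-finger parallel gripper is mounted at the origin on a cart in front of the work surface, level with it; the furniture and walls round the work are solid. World frame = base frame: x ahead of the robot, y to its left, z up, the work surface at z = 0. Lengths are in m, angles in rad, forces in N, time in s.
With the tool pointing down it reaches from about 0.35 to 0.775 m from the base axis. Payload 5.5 kg.
Tool frame: the origin (TCP) lies at the very end of the fingers, on their centre line; the grasp point (between the pads) lies 19 mm behind it; z points along the fingers, y is the direction in which the jaws open and shut (so a half turn about z gives the same grasp; the last joint's range is limited). The gripper opens to 85 mm and grips with 20 to 120 N. Pads are 22 mm wide; open, the fingers measure 114 mm over their backs; the gripper's body (76 mm by 85 mm) begins 54 mm behind the grasp point. The pads swing forward as they close: fully open they stand 13 mm farther back than shut.
Start: joints at [1.163, 0.313, 0.046, 1.304, 0, 1.431], TCP at [0.152, 0.555, 0.231] pointing down, gripper open.
Joint ranges: [-2.76, 2.76], [-0.86, 1.69], [-1.03, 1.26], [-2.2, 2.34], [-1.47, 1.5], [-3.14, 3.14]. Speed limits (rad/s): [2.57, 2.57, 3.14, 3.14, 3.14, 3.14].

## Interface

Orientations are given as a unit quaternion [w, x, y, z].
In Python, from workcell import get_state, read_camera, hand_in, find_in, silhouettes gives the robot as it stands. The module is installed in compiled form; this text tells all that it offers.
- The arm moves only by the tool send_rows, never from a script. Its argument "deltas" is a list that holds one entry, the list of rows, each a list of 6 numbers: the shift along the world's x, y, z in cm, then the turn, a rotation vector about the world's x, y, z in degrees. In form: [[[dx, dy, dz, wx, wy, wz], ...]]. A call has 1 to 12 rows; each row is the pose to reach, as a shift and turn from the pose commanded when the call began; what a row does not reach only later rows make up. A row lasts 1/10 s, in which the tool goes at most 50 mm and 8.59 degrees, less where a joint would pass 70% of its speed; a pose out of reach is approached as far as the arm can. A call with a gripper value outside its range is refused whole. "jaw" is the opening, from -1 (shut) to 1 (fully open), so that 0 is half open, set as the call begins (left out, the last holds). The fingers move at their own pace and stop on an object; "force" is the grip in N (left out, the last holds). Time passes only in rows, so rows that repeat a pose let the fingers close. It gives the time, the measured TCP pose, the force and the opening at its end, in the units of the state.
- get_state(): the state, without advancing time (a new reading comes with each control period).
- read_camera(name): name is "scene" or "top"; returns a dict with "img" (480x640x3 uint8, red, green, blue), "z_map" (480x640 float32, m along the optical axis (not along the pixel's ray), 0 where there is no reading), "vfov" (degrees; the focal length in pixels is half the picture's height over the tangent of half this angle, whatever the lens; pixels are square), "cx", "cy" (the principal point, pixels), "R" (3x3) and "t" (3): a world point X has camera coordinates R X + t. Camera axes: x right, y down, z forward; pixel columns grow to the right and rows downward; lengths in m; the calibration is good to about 2 mm. A picture is of the moment at which its call begins.
- hand_in(): hands the job in, once; it reports no verdict.
Trained networks look in a picture, given as the dict that the camera call returned (one of the last four; its "shot" number tells which), for a name from the list of things; names that differ only in an ending like _2 or _b are one class to them, and where a whole thing is asked for, a point or a joint stands for the part that bears it (a point fixed in the world has none). Each returns a list of dicts, best first, with "conf" (0 to 1); they miss things now and then, are a little off and sometimes report something else, mostly with a low value. They report only what shows in the picture. A call takes as long as a camera call. They do not tell look-alikes from the thing itself.
- find_in(picture, thing): "box" ([centre column, centre row, width, height] in pixels, round what is visible of it).
- silhouettes(picture, thing): "mask" (480x640 bool, what is visible of it) and "box" ([centre column, centre row, width, height] in pixels, round what is visible of it).
The state is a dict: "clock": time; "joint_pos": joint angles; "qvel": joint speeds; "tau": joint torques, N m; "tcp_pos": TCP position; "orientation": TCP orientation; "wrist_force": force on the tool from outside, world axes, zero at the start; "ft_torque": the same for the moment, N m; "finger_gap": finger opening in m.
Only numpy, scipy, OpenCV 4.12 (cv2) and the standard library are available. Lean on these libraries where they do the work, as an engineer would, in place of code of your own. Each camera call takes 0.05 s, during which the arm holds its last target.

## Working session

There is one attempt and no reset: what is moved stays moved. The work goes in short steps, Python scripts to look and compute and a tool call to move; the robot and the scene stay as the last step left them, time stands still between calls to the robot, and variables do not carry over. Pictures are saved under pics/ and viewed, and the job is handed in when it is done.

Besides the shell and the picture viewer there is one more tool, called after "Emit:" by a JSON object that holds its "name" and its "arguments". send_rows: Moves the arm, as the interface text tells. Its arguments: {"type":"object","properties":{"deltas":{"type":"array","items":{"type":"array","items":{"type":"array","items":{"type":"number"}}}},"jaw":{"type":"number"},"force":{"type":"number"}},"required":["deltas"]}

```bash
mkdir -p pics
cat > h.py <<'E'
import numpy as np, cv2
from workcell import *
def save(p,n,up=1):
    cv2.imwrite('pics/'+n+'.png',p['img'][:,:,::-1])
def px2w(p,u,v,z=None):
    f=240/np.tan(np.radians(p['vfov'])/2)
    d=np.array([(u-p['cx'])/f,(v-p['cy'])/f,1.])
    R=np.array(p['R']);t=np.array(p['t'])
    c=-R.T@t; d=R.T@d
    if z is None:
        return c+d*p['z_map'][int(round(v)),int(round(u))]
    return c+d*(z-c[2])/d[2]
def w2px(p,X):
    f=240/np.tan(np.radians(p['vfov'])/2)
    c=np.array(p['R'])@np.array(X)+np.array(p['t'])
    return c[0]/c[2]*f+p['cx'],c[1]/c[2]*f+p['cy']
def cloud(p):
    f=240/np.tan(np.radians(p['vfov'])/2)
    v,u=np.mgrid[0:480,0:640]; z=p['z_map']
    C=np.stack([(u-p['cx'])/f*z,(v-p['cy'])/f*z,z],-1)
    W=(C-np.array(p['t']))@np.array(p['R'])
    W[z==0]=np.nan
    return W
E
python3 - <<'E'
from h import *
s=get_state();print(s)
for n in('scene','top'):
    p=read_camera(n);save(p,n+'0');print(n,p['vfov'],p['cx'],p['cy'],p['R'],p['t'],(p['z_map']==0).mean())
    for t in ['fixture','insert_1_mid','strap_thin_mid','strap_thick_mid','swing_peg','knob_grip','pad_face','hub_ring','tape_roll']:
        print(t,[(round(d['conf'],2),np.round(d['box']).tolist()) for d in find_in(p,t)])
E
```

```text
{'clock': 0.0, 'joint_pos': array([1.16339070e+00, 3.14008429e-01, 4.49639217e-02, 1.30363278e+00,
       2.05020654e-05, 1.43119736e+00]), 'qvel': array([-0.00024486, -0.00078065,  0.00165573, -0.00041305,  0.0015511 ,
        0.00040957]), 'tau': array([-1.37457471e-03, -4.80625212e+01,  2.98536712e+01,  1.95528113e-02,
       -6.87603233e-05, -1.27309380e-05]), 'tcp_pos': array([0.15194463, 0.55400943, 0.23039818]), 'orientation': array([-2.63898484e-04,  1.33503486e-01,  9.91047897e-01, -9.02754035e-04]), 'wrist_force': array([-0.69451434, -0.17523697, -0.88674222]), 'ft_torque': array([-0.00424502,  0.0051449 ,  0.02912548]), 'finger_gap': 0.08530988487666001}
scene 57.22667627508002 315.4670213326715 245.63707928252694 [[ 0.64880917 -0.76090726  0.00817312]
 [-0.31680176 -0.27986444 -0.90626295]
 [ 0.69186943  0.58540246 -0.42263538]] [-0.39246635  0.27892219  0.96851   ] 0.06525065104166666
fixture [(0.89, [269.0, 252.0, 111.0, 94.0])]
insert_1_mid [(0.77, [368.0, 290.0, 27.0, 26.0])]
strap_thin_mid [(0.86, [334.0, 266.0, 55.0, 30.0]), (0.4, [269.0, 254.0, 106.0, 94.0])]
strap
[... 361 characters left out ...]
0.0, 341.0, 42.0, 36.0]), (0.67, [192.0, 251.0, 32.0, 22.0])]
top 45.76880708995427 322.22296720991795 242.55035016575002 [[ 0.03045923 -0.99937124  0.01814851]
 [-0.9901434  -0.03265133 -0.13619814]
 [ 0.13670507 -0.01382114 -0.99051537]] [-0.08213288  0.56909336  1.72651527] 0.003893229166666667
fixture [(0.61, [265.0, 250.0, 121.0, 78.0])]
insert_1_mid [(0.72, [367.0, 233.0, 25.0, 24.0])]
strap_thin_mid [(0.66, [308.0, 212.0, 72.0, 28.0])]
strap_thick_mid []
swing_peg [(0.73, [236.0, 245.0, 68.0, 68.0]), (0.51, [451.0, 258.0, 34.0, 34.0])]
knob_grip [(0.65, [261.0, 218.0, 20.0, 12.0])]
pad_face []
hub_ring [(0.66, [175.0, 286.0, 28.0, 26.0])]
tape_roll [(0.94, [452.0, 257.0, 37.0, 31.0])]
```

Run:
```python
import cv2
a=cv2.imread('pics/scene0.png');b=cv2.imread('pics/top0.png')
cv2.imwrite('pics/s0c.png',cv2.resize(a[170:390,150:500],(800,503),interpolation=cv2.INTER_CUBIC))
cv2.imwrite('pics/t0c.png',cv2.resize(b[150:330,140:500],(800,400),interpolation=cv2.INTER_CUBIC))
```

```text
(no output)
```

View pics/s0c.png

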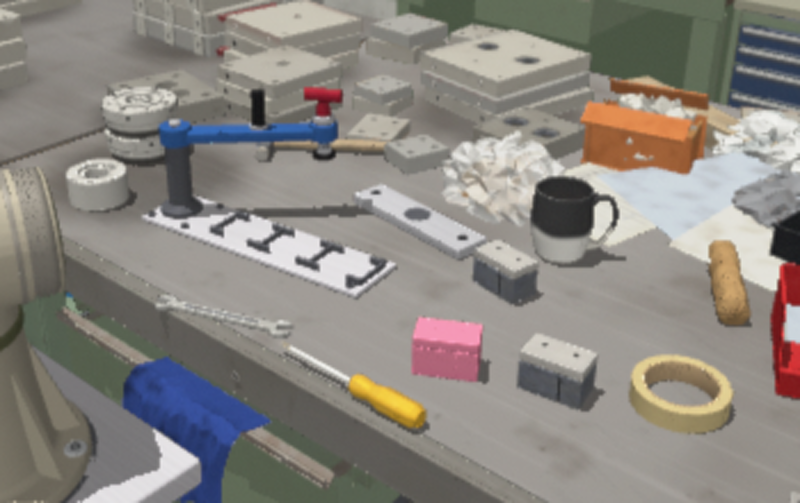

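View pics/t0c.png

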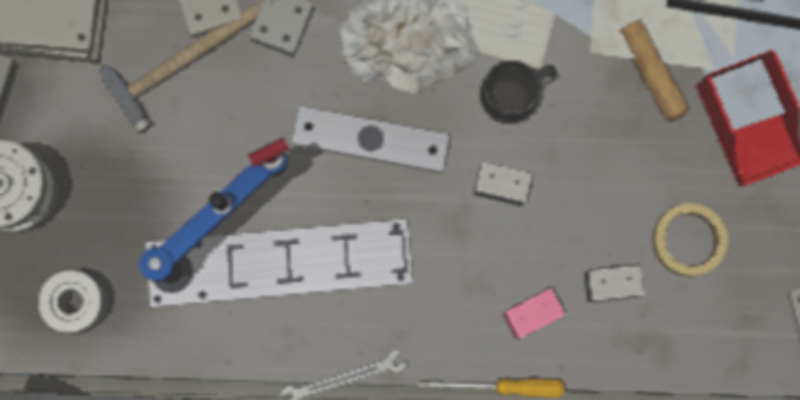

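View pics/top0.png

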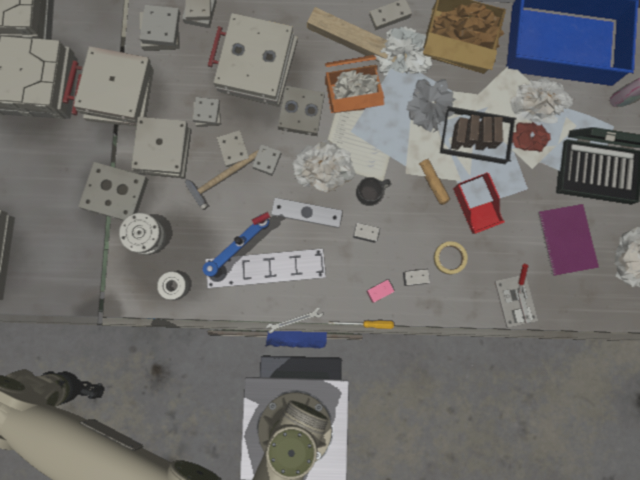

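```bash
cat > m.py <<'E'
from h import *
def rect(P):  # P Nx2 (m)
    r=cv2.minAreaRect((P*1000).astype(np.float32)); b=cv2.boxPoints(r)
    e0=b[1]-b[0]; e1=b[2]-b[1]
    L,S=(e0,e1) if np.hypot(*e0)>np.hypot(*e1) else (e1,e0)
    a=np.degrees(np.arctan2(L[1],L[0]))%180
    return np.round(r[0],1),round(float(np.hypot(*L)),1),round(float(np.hypot(*S)),1),round(float(a),1)
E
python3 - <<'E'
from m import *
for n in('scene','top'):
    p=read_camera(n);W=cloud(p);print(n)
    for t in ['insert_1_mid','strap_thin_mid','fixture','hub_ring','tape_roll']:
        for d in silhouettes(p,t)[:4]:
            m=d['mask'];Q=W[m];Q=Q[~np.isnan(Q[:,0])]
            z=Q[:,2]
            top=np.percentile(z,95)
            if t=='fixture': top=.008
            T=Q[abs(z-top)<.006]
            print(t,round(d['conf'],2),np.round(d['box']),m.sum(),'z',np.round(np.percentile(z,[5,50,90,98]),4),len(T), rect(T[:,:2]) if len(T)>5 else '', 'medxy',np.round(np.median(T,0),4))
    z=W[...,2];m=(W[...,2]>.10)&(W[...,2]<.2)
    for t in ['swing_peg','knob_grip','swing_hinge','swing']:
        try:
            for d in silhouettes(p,t)[:3]:
                Q=W[d['mask']];print(t,round(d['conf'],2),np.round(d['box']),np.round(np.nanmedian(Q,0),4),np.round(np.nanpercentile(Q[:,2],[5,95]),3))
        except Exception as e:print(t,e)
E
```

```text
scene
insert_1_mid 0.91 [370. 289.  28.  24.] 534 z [0.0081 0.0362 0.0485 0.0495] 211 (array([ 604.9, -205.7]), 75.0, 43.7, 78.7) medxy [ 0.6031 -0.2065  0.0477]
strap_thin_mid 0.83 [335. 266.  53.  30.] 776 z [0.0021 0.0156 0.018  0.0192] 569 (array([665.2, -18.4]), 220.5, 62.0, 82.0) medxy [ 0.6636 -0.0286  0.0163]
fixture 0.65 [269. 254. 111.  94.] 3166 z [0.0045 0.013  0.1383 0.1815] 1562 (array([592.4, 229.5]), 638.4, 319.2, 49.7) medxy [0.4824 0.0759 0.0075]
hub_ring 0.56 [191. 250.  30.  23.] 533 z [0.0033 0.0349 0.0457 0.0468] 205 (array([420.3, 386.8]), 86.8, 81.2, 72.8) medxy [0.4194 0.3865 0.0444]
hub_ring 0.43 [335. 267.  55.  31.] 721 z [0.0054 0.0158 0.0181 0.0192] 563 (array([666.3, -18.4]), 222.1, 60.0, 78.4) medxy [ 0.6635 -0.0267  0.0163]
tape_roll 0.93 [449. 344.  49.  32.] 1075 z [0.0003 0.0187 0.0248 0.0258] 518 (array([ 537.4, -474. ]), 104.7, 100.9, 4.4) medxy [ 0.5304 -0.4774  0.0236]
tape_roll 0.55 [270. 253. 106.  89.] 3277 z [0.0025 0.0123 0.1379 0.1812] 44 (array([580.3, 139.6]), 106.9, 13.2, 135.7) medxy [0.5798 0.1415 0.1639]
knob_grip 0.68 [292. 218.  1
[... 700 characters left out ...]
dxy [ 0.669  -0.0126  0.0211]
hub_ring 0.72 [175. 285.  27.  27.] 616 z [0.0158 0.0444 0.0506 0.0537] 231 (array([424.9, 391.1]), 82.3, 79.4, 91.2) medxy [0.4233 0.3907 0.0487]
tape_roll 0.68 [450. 257.  30.  35.] 424 z [0.0078 0.0233 0.0294 0.0333] 161 (array([ 540.5, -467.2]), 98.5, 96.0, 163.0) medxy [ 0.5425 -0.4588  0.0276]
swing_peg 0.76 [237. 244.  66.  64.] [0.5472 0.1826 0.1355] [0.004 0.189]
knob_grip 0.68 [262. 219.  17.  17.] [0.6133 0.1146 0.1848] [0.139 0.193]
swing_hinge 0.64 [262. 250. 122.  80.] [0.4978 0.1304 0.0112] [0.001 0.146]
swing_hinge 0.19 [263. 220.  17.  13.] [0.6133 0.1141 0.1863] [0.15  0.193]
swing 0.63 [235. 246.  64.  68.] [0.543  0.1917 0.1353] [0.005 0.189]
```

```bash
cat >> m.py <<'E'
def fixture(p,dbg=None):
    W=cloud(p);img=p['img'].astype(int);z=W[...,2]
    out={}
    # plate
    m=(img.min(2)>150)&(abs(z-.009)<.014)&(W[...,0]>.38)&(W[...,0]<.62)&(W[...,1]>-.1)&(W[...,1]<.36)
    m=m.astype(np.uint8)
    n,l,st,_=cv2.connectedComponentsWithStats(m)
    k=1+np.argmax(st[1:,4]);mm=(l==k)
    # use pixel edge rays at z=.008
    vv,uu=np.nonzero(mm)
    P=np.array([px2w(p,u,v,.008) for u,v in zip(uu,vv)])
    out['plate']=rect(P[:,:2]),mm.sum(),np.round(np.nanmedian(z[mm]),4)
    hsv=cv2.cvtColor(p['img'],cv2.COLOR_RGB2HSV)
    reg=(W[...,0]>.38)&(W[...,0]<.85)&(W[...,1]>-.2)&(W[...,1]<.45)
    b=(hsv[...,0]>100)&(hsv[...,0]<130)&(hsv[...,1]>120)&reg&(z>.1)&(z<.15)
    bt=b&(z>.128)
    Q=W[bt];out['blue']=rect(Q[:,:2]),len(Q)
    r=((hsv[...,0]<8)|(hsv[...,0]>172))&(hsv[...,1]>120)&reg&(z>.16)&(z<.21)
    Q=W[r];out['red']=rect(Q[:,:2]),len(Q),np.round(np.median(Q,0),4)
    k=(hsv[...,2]<70)&reg&(z>.16)&(z<.21)
    Q=W[k];out['peg']=np.round(np.median(Q,0),4),np.round(Q.min(0),4),np.round(Q.max(0),4),len(Q)
    return out
E
python3 - <<'E'
from m import *
for n in('scene','top'):
    p=read_camera(n)
    for k,v in fixture(p).items(): print(n,k,v)
E
```

```text
scene plate ((array([462.1,  88.7]), 399.4, 185.9, 90.4), np.int64(1940), np.float64(0.0061))
scene blue ((array([536.7, 181.1]), 238.8, 37.3, 135.2), 308)
scene red ((array([610.3, 108.8]), 50.4, 16.5, 123.2), 110, array([0.6099, 0.1079, 0.1801]))
scene peg (array([0.5457, 0.17  , 0.1745]), array([0.5394, 0.1646, 0.1602]), array([0.5597, 0.1814, 0.1883]), 49)
top plate ((array([490. , 111.5]), 368.6, 90.5, 97.0), np.int64(2402), np.float64(0.0083))
top blue ((array([538.9, 194.6]), 228.2, 41.0, 136.2), 533)
top red ((array([615.5, 116.1]), 45.9, 14.4, 117.5), 83, array([0.6157, 0.1172, 0.1878]))
top peg (array([0.5504, 0.1769, 0.186 ]), array([0.5437, 0.1697, 0.1609]), array([0.5592, 0.1858, 0.1979]), 38)
```

Emit:
{"name": "send_rows", "arguments": {"deltas": [[[3.5, -3.5, 1, 0, 0, -3], [7, -7, 2, 0, 0, -6], [10.5, -10.5, 2, 0, 0, -9], [14, -14, 2, 0, 0, -12], [17.5, -17.5, 2, 0, 0, -15], [21, -21, 2, 0, 0, -18], [24.5, -24.5, 2, 0, 0, -21], [28, -27.5, 2, 0, 0, -24], [31.5, -31, 2, 0, 0, -27], [35, -34, 2, 0, 0, -29], [38, -36.5, 2, 0, 0, -29], [39.7, -37.9, 2, 0, 0, -29]]], "jaw": 1}}

```text
clock: 3.3
tcp_pos: [0.5515, 0.1731, 0.251]
orientation: [0.0, 0.379, 0.926, 0.0]
wrist_force: [0.1, -0.1, -0.3]
finger_gap: 0.0851
```

Run:
```python
from m import *
s=get_state();print(s['clock'],s['joint_pos'],s['tcp_pos'],s['orientation'])
for n in('scene','top'):
    p=read_camera(n);np.savez('pics/'+n+'1.npz',**{k:p[k] for k in p if k!='shot'})
    u,v=w2px(p,s['tcp_pos']);print(n,u,v)
    c=p['img'][int(v)-60:int(v)+60,int(u)-80:int(u)+80,::-1].copy()
    cv2.imwrite('pics/g1%s.png'%n,cv2.resize(c,(800,600),interpolation=cv2.INTER_CUBIC))
```

```text
3.3 [ 1.65443534e-01  3.14370140e-01  9.56720032e-02  1.35143744e+00
 -3.85473653e-04  9.42292944e-01] [0.55145693 0.17306678 0.25102008] [3.82356785e-04 3.78730971e-01 9.25506729e-01 9.84792068e-06]
scene 261.7315418025679 189.48365473333848
top 236.52819436826866 236.40296678747305
```

View pics/g1scene.png

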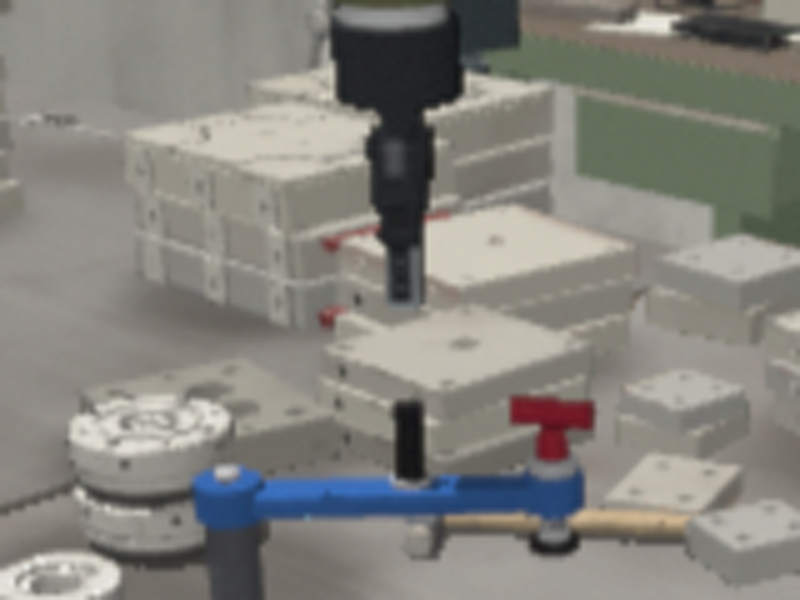

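View pics/g1top.png

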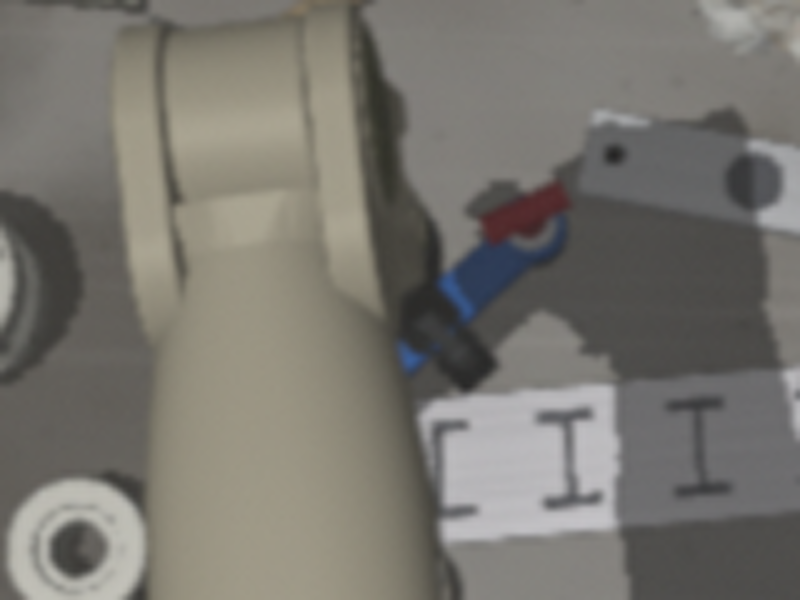

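Emit:
{"name": "send_rows", "arguments": {"deltas": [[[0, 0, -4, 0, 0, 0], [0, 0, -8, 0, 0, 0], [0, 0, -10, 0, 0, 0], [0, 0, -10, 0, 0, 0]]]}}

```text
clock: 3.8
tcp_pos: [0.5459, 0.1758, 0.148]
orientation: [-0.003, 0.377, 0.926, -0.002]
wrist_force: [0.9, 0.8, -0.2]
finger_gap: 0.0851
```

Emit:
{"name": "send_rows", "arguments": {"deltas": [[[0, 0, 0, 0, 0, 0], [0, 0, 0, 0, 0, 0], [0, 0, 0, 0, 0, 0], [0, 0, 0, 0, 0, 0], [0, 0, 0, 0, 0, 0], [0, 0, 0, 0, 0, 0]]], "jaw": -0.4, "force": 20}}

```text
clock: 4.4
tcp_pos: [0.5499, 0.1758, 0.1521]
orientation: [0.001, 0.377, 0.926, 0.001]
wrist_force: [2.8, 1.2, 1.0]
finger_gap: 0.0255
```

Emit:
{"name": "send_rows", "arguments": {"deltas": [[[0.45, 0.5, 0, 0, 0, 3.5], [0.92, 1.06, 0, 0, 0, 7], [1.71, 2.22, 0, 0, 0, 14], [2.35, 3.47, 0, 0, 0, 21], [2.83, 4.79, 0, 0, 0, 28], [3.14, 6.16, 0, 0, 0, 35], [3.29, 7.56, 0, 0, 0, 42], [3.26, 8.96, 0, 0, 0, 49], [3.17, 9.76, 0, 0, 0, 53], [3.17, 9.76, 0, 0, 0, 53]]]}}

```text
clock: 5.4
tcp_pos: [0.581, 0.2735, 0.1512]
orientation: [0.0, -0.076, 0.997, -0.0]
wrist_force: [-0.7, 0.5, -0.8]
finger_gap: 0.0255
```

```bash
cat > snap.py <<'E'
import sys
from m import *
# usage: tag cam u0 v0 w h
tag,cam,u0,v0,w,hh=sys.argv[1],sys.argv[2],*map(int,sys.argv[3:7])
p=read_camera(cam);c=p['img'][v0:v0+hh,u0:u0+w,::-1]
k=min(800/w,600/hh)
cv2.imwrite('pics/%s.png'%tag,cv2.resize(c,None,fx=k,fy=k,interpolation=cv2.INTER_CUBIC))
s=get_state();print(s['clock'],np.round(s['joint_pos'],3),np.round(s['tcp_pos'],4),np.round(s['wrist_force'],1))
E
python3 snap.py s2 scene 180 130 240 180
```

```text
5.45 [0.315 0.474 0.088 1.185 0.    0.165] [0.5806 0.2733 0.1511] [ 0.1 -0.4  0.1]
```

View pics/s2.png

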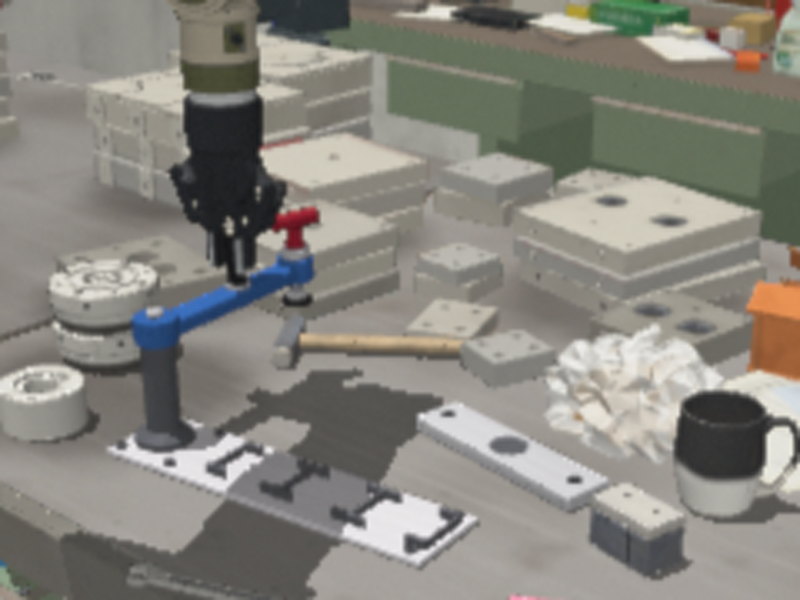

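Emit:
{"name": "send_rows", "arguments": {"deltas": [[[0, 0, 0, 0, 0, 0], [0, 0, 3, 0, 0, 0], [0, 0, 6, 0, 0, 0], [0, 0, 10, 0, 0, 0], [-3, -4, 12, 0, 0, 0], [-6, -8, 12, 0, 0, 0], [-9, -12, 12, 0, 0, 0], [-12, -16, 12, 0, 0, 0], [-15, -20, 12, 0, 0, 0]]], "jaw": 0}}

```text
clock: 6.35
tcp_pos: [0.4312, 0.0747, 0.2713]
orientation: [0.0, -0.075, 0.997, 0.0]
wrist_force: [0.8, -0.3, 0.8]
finger_gap: 0.0426
```

```bash
cat >> m.py <<'E'
def blocks(p,want=('insert_1_mid','strap_thin_mid')):
    W=cloud(p);img=p['img'];hsv=cv2.cvtColor(img,cv2.COLOR_RGB2HSV)
    res=[]
    z=W[...,2]
    # raised pale tops between z .03 and .075, not pink, in the area
    for nm,(lo,hi),ztop in (('ins',(.036,.062),.049),('strap',(.010,.030),.017)):
        m=(z>lo)&(z<hi)&(W[...,0]>.35)&(W[...,0]<.8)&(W[...,1]>-.45)&(W[...,1]<.3)&(hsv[...,2]>90)
        n,l,st,ce=cv2.connectedComponentsWithStats(m.astype(np.uint8),connectivity=4)
        for k in range(1,n):
            if st[k,4]<70: continue
            vv,uu=np.nonzero(l==k)
            P=np.array([px2w(p,u,v,ztop) for u,v in zip(uu,vv)])[:,:2]
            r=rect(P); 
            col=img[l==k].mean(0).astype(int)
            if nm=='ins' and (r[1]>100 or r[1]<50): continue
            if nm=='strap' and r[1]<180: continue
            print(nm,st[k,:5],'rgb',col,'depth-z',np.round(np.nanmedian(z[l==k]),4),'rect',r,'cloudmean',np.round(np.nanmean(W[l==k],0),4))
E
python3 - <<'E'
from m import *
for n in('scene','top'):
    p=read_camera(n);np.savez('pics/'+n+'3.npz',**{k:p[k] for k in p if k!='shot'});save(p,n+'3')
    print(n);blocks(p)
    for k,v in fixture(p).items(): print(k,v)
E
```

```text
scene
ins [382 267  27  10  70] rgb [140 139 134] depth-z 0.0406 rect (array([ 695.1, -228.1]), 77.6, 47.6, 117.0) cloudmean [ 0.703  -0.2221  0.0413]
ins [357 275  29  17 280] rgb [185 181 174] depth-z 0.0471 rect (array([ 597.2, -209.9]), 83.8, 55.7, 78.0) cloudmean [ 0.6015 -0.2079  0.046 ]
ins [330 309  31  17 389] rgb [228 142 170] depth-z 0.0473 rect (array([ 416.4, -257.1]), 72.8, 60.4, 118.3) cloudmean [ 0.4202 -0.2548  0.0462]
ins [377 315  35  22 435] rgb [188 184 177] depth-z 0.0474 rect (array([ 460.9, -367. ]), 76.0, 58.5, 98.3) cloudmean [ 0.4655 -0.3661  0.0461]
strap [305 251  58  30 619] rgb [193 192 194] depth-z 0.0162 rect (array([662.1, -20.7]), 225.2, 64.2, 80.5) cloudmean [ 0.6627 -0.0262  0.0159]
plate ((array([489.8, 134.3]), 308.0, 240.6, 89.9), np.int64(2241), np.float64(0.0002))
blue ((array([563. , 265.6]), 233.0, 46.0, 7.0), 246)
red ((array([679.4, 270.5]), 36.7, 15.5, 168.8), 49, array([0.6751, 0.2712, 0.1788]))
peg (array([0.5786, 0.2626, 0.1734]), array([0.5732, 0.256 , 0.16  ]), array([0.5889, 0.2723, 0.1869]), 42)
top
ins [294 169  26  16 184] rgb [
[... 470 characters left out ...]
([ 473.2, -358. ]), 73.7, 42.4, 97.8) cloudmean [ 0.4733 -0.3581  0.0486]
ins [367 280  28  22 327] rgb [200 123 144] depth-z 0.0494 rect (array([ 427.4, -246.5]), 74.1, 41.9, 119.5) cloudmean [ 0.4276 -0.2469  0.049 ]
strap [ 272  198   71   30 1100] rgb [157 158 159] depth-z 0.0177 rect (array([670.1, -11.9]), 219.2, 57.2, 81.0) cloudmean [ 0.6703 -0.0118  0.0179]
plate ((array([517.2,  33.5]), 56.8, 53.6, 2.3), np.int64(186), np.float64(0.0084))
blue ((array([561.4, 266.8]), 219.5, 41.0, 3.8), 526)
red ((array([673.7, 281.7]), 48.1, 17.1, 173.0), 92, array([0.6716, 0.2816, 0.1883]))
peg (array([0.5846, 0.2702, 0.1863]), array([0.5765, 0.2618, 0.1601]), array([0.6748, 0.281 , 0.1961]), 48)
```

```bash
cat >> m.py <<'E'
def fx(o,th,P):  # fixture mm -> world m ; o in m ; th deg rotation of fixture x axis
    c,s=np.cos(np.radians(th)),np.sin(np.radians(th))
    x,y,z=np.array(P,float)/1000
    return np.array([o[0]+c*x-s*y,o[1]+s*x+c*y,z])
def overlay(p,img,o,th,k=4,pose_only=False):
    big=cv2.resize(img,None,fx=k,fy=k,interpolation=cv2.INTER_CUBIC)
    def pl(pts,col):
        q=np.array([w2px(p,fx(o,th,a)) for a in pts]);q=((q+.5)*k-.5).astype(np.int32)
        cv2.polylines(big,[q],True,col,1)
    pl([(-46,-131,8),(46,-131,8),(46,239,8),(-46,239,8)],(0,0,255))
    for y in(-82,0,82): pl([(-24,y-39,8),(24,y-39,8),(24,y+39,8),(-24,y+39,8)],(0,200,0))
    return big
E
python3 - <<'E'
from m import *
o=(.4966,.0579);th=7
for n,(u0,v0,w,h) in {'top':(190,190,160,120),'scene':(190,180,160,130)}.items():
    p=read_camera(n)
    img=cv2.imread('pics/%s0.png'%n)
    b=overlay(p,img,o,th,5)[v0*5:(v0+h)*5,u0*5:(u0+w)*5]
    cv2.imwrite('pics/ov%s.png'%n,b[:600])
E
```

```text
(no output)
```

View pics/ovtop.png

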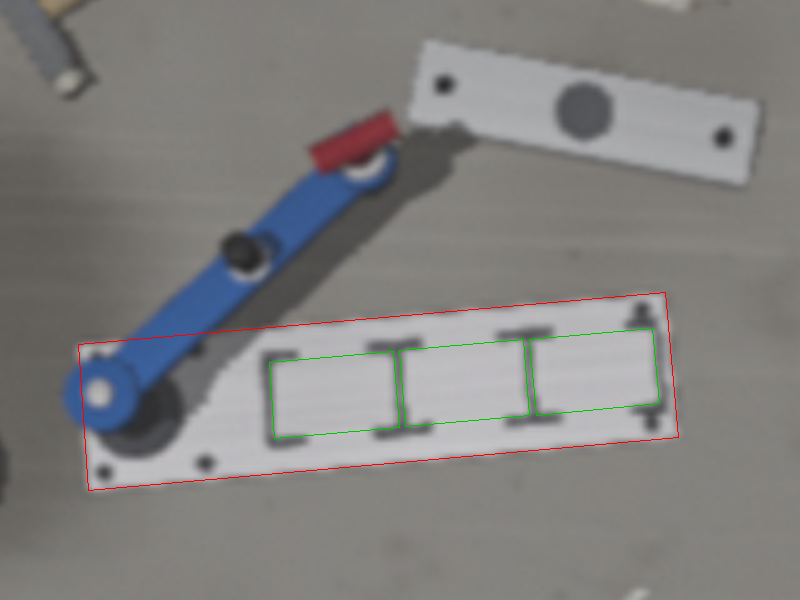

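View pics/ovscene.png

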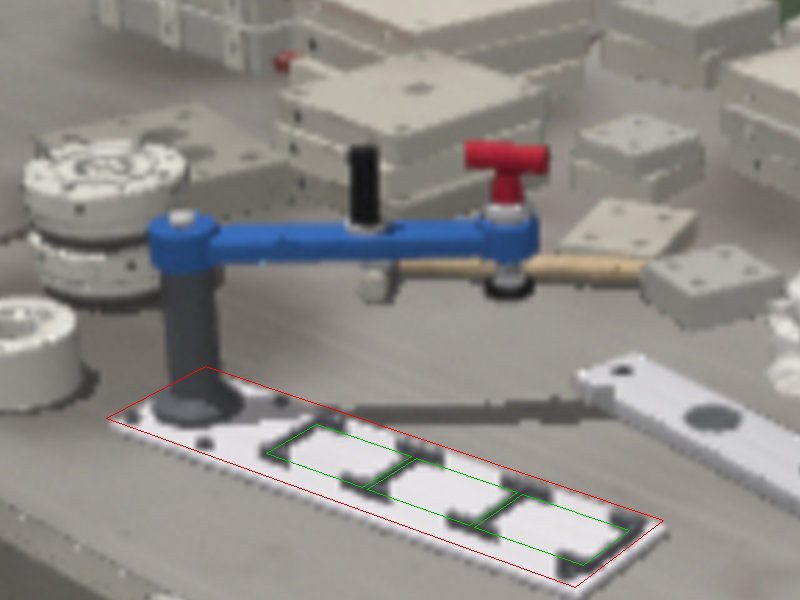

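Emit:
{"name": "send_rows", "arguments": {"deltas": [[[1.5, -2.3, 0, 0, 0, 6], [3.5, -5.3, 0, 0, 0, 14], [5.5, -8.5, 0, 0, 0, 22], [7.5, -11.6, 0, 0, 0, 30], [9.5, -14.7, 0, 0, 0, 38], [11.5, -17.8, 0, 0, 0, 46], [13.5, -20.9, -3, 0, 0, 54], [15.5, -24, -7, 0, 0, 62], [17, -26.5, -11, 0, 0, 70], [17.8, -27.5, -15, 0, 0, 70], [17.8, -27.5, -17, 0, 0, 70], [17.8, -27.5, -17, 0, 0, 70]]], "jaw": 1}}

```text
clock: 7.75
tcp_pos: [0.6095, -0.1974, 0.0959]
orientation: [-0.002, -0.634, 0.773, 0.004]
wrist_force: [-0.6, 0.3, -1.5]
finger_gap: 0.0856
```

```bash
python3 snap.py s4 scene 320 220 80 80;  python3 snap.py t4 top 310 180 120 90; python3 -c "
from m import *
p=read_camera('top');blocks(p)"
```

```text
7.8 [-0.438  0.509  0.011  1.078  0.    -1.812] [ 0.6107 -0.1977  0.0988] [ 0.1 -0.8  0.7]
7.85 [-0.438  0.506  0.013  1.079  0.    -1.812] [ 0.6117 -0.1982  0.101 ] [0.2 0.6 0.9]
ins [294 169  30  20 223] rgb [150 149 143] depth-z 0.05 rect (array([776.3, -13.9]), 99.7, 43.8, 72.1) cloudmean [ 0.7731 -0.011   0.0496]
ins [333 171  23  14 164] rgb [138 138 133] depth-z 0.052 rect (array([ 778.3, -128.1]), 73.0, 34.8, 108.3) cloudmean [ 0.7794 -0.125   0.0511]
ins [405 269  25  17 327] rgb [153 152 145] depth-z 0.0482 rect (array([ 473.1, -358.2]), 73.4, 42.7, 97.8) cloudmean [ 0.4734 -0.3585  0.0483]
ins [371 280  24  22 295] rgb [167 104 120] depth-z 0.0492 rect (array([ 427.5, -247.3]), 72.5, 41.6, 120.6) cloudmean [ 0.4278 -0.2501  0.0491]
strap [ 272  198   72   30 1069] rgb [154 154 156] depth-z 0.0177 rect (array([669.6, -13.5]), 222.3, 58.0, 81.3) cloudmean [ 0.6699 -0.0125  0.0179]
```

View pics/s4.png

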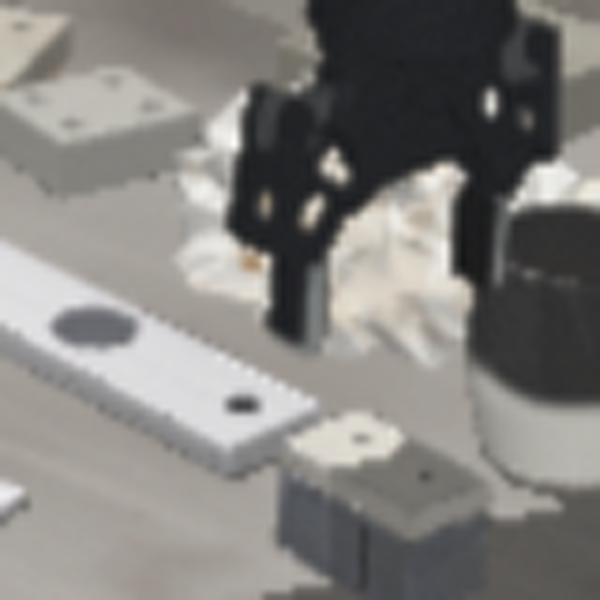

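View pics/t4.png

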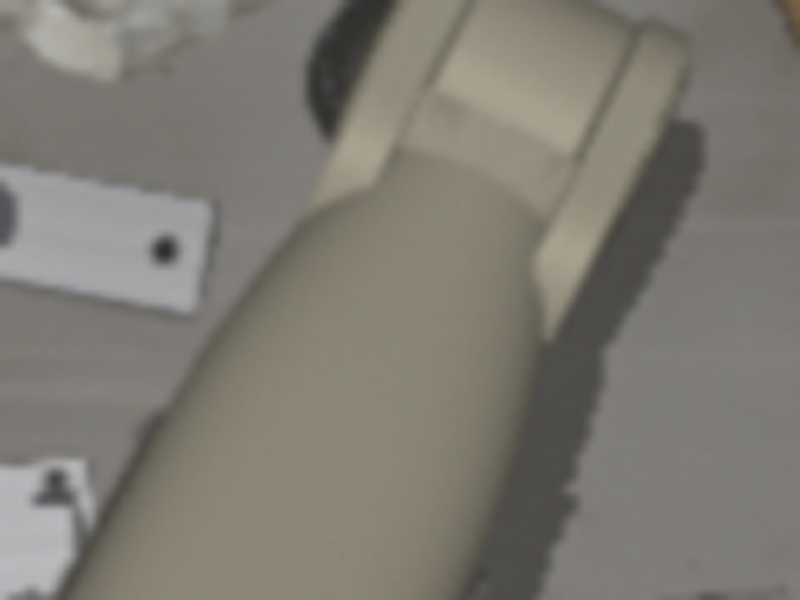

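Emit:
{"name": "send_rows", "arguments": {"deltas": [[[-0.2, -0.2, -3.5, 0, 0, 0], [-0.2, -0.2, -6.5, 0, 0, 0], [-0.2, -0.2, -8, 0, 0, 0], [-0.2, -0.2, -8.7, 0, 0, 0], [-0.2, -0.2, -8.7, 0, 0, 0], [-0.2, -0.2, -8.7, 0, 0, 0]]]}}

```text
clock: 8.5
tcp_pos: [0.6105, -0.2013, 0.0164]
orientation: [0.001, -0.634, 0.773, -0.001]
wrist_force: [0.3, -0.8, 0.2]
finger_gap: 0.0852
```

Emit:
{"name": "send_rows", "arguments": {"deltas": [[[0, 0, 0, 0, 0, 0], [0, 0, 0, 0, 0, 0], [0, 0, 0, 0, 0, 0], [0, 0, 0, 0, 0, 0], [0, 0, 0, 0, 0, 0], [0, 0, 0, 0, 0, 0]]], "jaw": -1, "force": 50}}

```text
clock: 9.1
tcp_pos: [0.609, -0.2011, 0.0152]
orientation: [-0.0, -0.634, 0.774, -0.0]
wrist_force: [-2.0, -0.1, 5.6]
finger_gap: 0.0414
```

Emit:
{"name": "send_rows", "arguments": {"deltas": [[[0, 0, 0.5, 0, 0, 0], [0, 0, 3, 0, 0, 0], [0, 0, 6, 0, 0, 0], [0, 0, 8, 0, 0, 0], [0, 0, 8, 0, 0, 0]]]}}

```text
clock: 9.6
tcp_pos: [0.6107, -0.2017, 0.0968]
orientation: [0.001, -0.634, 0.774, -0.002]
wrist_force: [0.9, -1.2, -6.8]
finger_gap: 0.0413
```

```bash
python3 snap.py s5 scene 320 200 100 100
```

```text
9.65 [-0.444  0.507 -0.003  1.06   0.    -1.817] [ 0.6096 -0.2012  0.0947] [-0.   0.2 -7.5]
```

View pics/s5.png

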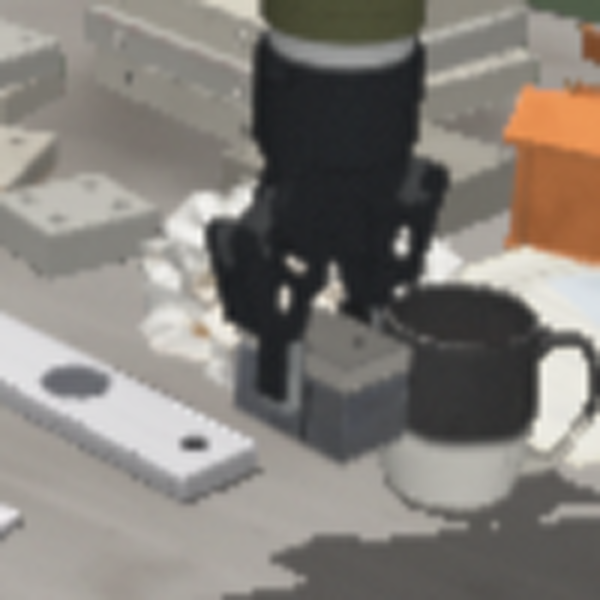

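Emit:
{"name": "send_rows", "arguments": {"deltas": [[[-0.6, 1.7, 1, 0, 0, 1], [-1.8, 5, 2, 0, 0, 3], [-3, 8.4, 2, 0, 0, 5], [-4.3, 12, 2, 0, 0, 7], [-5.6, 15.5, 2, 0, 0, 9], [-6.9, 19, 2, 0, 0, 11], [-8.2, 22.5, 2, 0, 0, 13], [-9.5, 26, 2, 0, 0, 15], [-10.7, 29.5, 2, 0, 0, 17], [-11.8, 32.5, 1, 0, 0, 18.4], [-12.3, 33.9, 0, 0, 0, 18.4], [-12.3, 33.9, 0, 0, 0, 18.4]]]}}

```text
clock: 10.85
tcp_pos: [0.4821, 0.1397, 0.0915]
orientation: [0.002, 0.75, -0.661, -0.002]
wrist_force: [0.3, 0.5, -5.9]
finger_gap: 0.0413
```

```bash
python3 snap.py s6 scene 190 160 160 120;python3 snap.py t6 top 190 190 160 120
```

```text
10.9 [ 0.12   0.268 -0.373  0.935 -0.    -1.576] [0.4836 0.1386 0.0924] [-0.2  0.8 -6.6]
10.95 [ 1.180e-01  2.670e-01 -3.710e-01  9.350e-01 -1.000e-03 -1.577e+00] [0.4849 0.1379 0.0932] [ 0.7  0.4 -6.9]
```

View pics/s6.png

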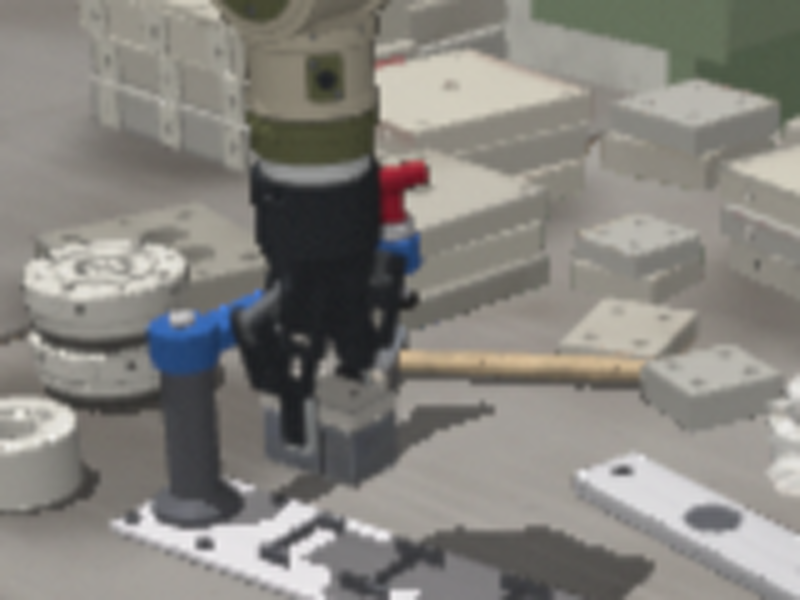

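View pics/t6.png

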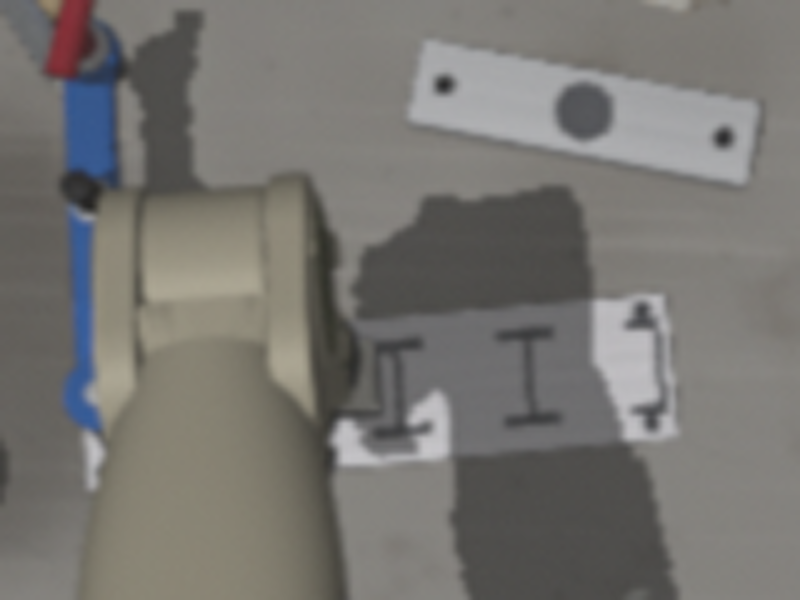

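```bash
cat > ovb.py <<'E'
import sys
from m import *
tag=sys.argv[1]; off=list(map(float,sys.argv[2:5])) # block centre offset from tcp (mm): jaw? -> world dx,dy ; bottom = tcp z - off2
u0,v0,w,hh=map(int,sys.argv[5:9])
p=read_camera('scene');s=get_state();t=s['tcp_pos'];print(np.round(t,4),s['wrist_force'])
q=s['orientation'];yaw=2*np.degrees(np.arctan2(q[2],q[1]))-90;print('yaw',yaw)
k=8
big=cv2.resize(p['img'][v0:v0+hh,u0:u0+w,::-1],None,fx=k,fy=k,interpolation=cv2.INTER_CUBIC)
def pl(pts,col):
    qq=np.array([w2px(p,a) for a in pts])-[u0,v0];qq=((qq+.5)*k-.5).astype(np.int32);cv2.polylines(big,[qq],True,col,1)
c=np.array([t[0]+off[0]/1000,t[1]+off[1]/1000]);th=yaw-180
zb=t[2]*1000-off[2]
for z in(zb,zb+49): pl([fx(c,th,(a,b,z)) for a,b in((-21,-36),(21,-36),(21,36),(-21,36))],(0,255,255))
o=(.4966,.0579)
pl([fx(o,7,a) for a in [(-46,-131,8),(46,-131,8),(46,239,8),(-46,239,8)]],(0,0,255))
for y in(-82,0,82): pl([fx(o,7,a) for a in [(-24,y-39,8),(24,y-39,8),(24,y+39,8),(-24,y+39,8)]],(0,200,0))
cv2.imwrite('pics/%s.png'%tag,big)
E
python3 ovb.py o6 0 1.2 15.2 205 215 90 75
```

```text
[0.4858 0.1375 0.0938] [ 0.43243164 -1.26467817 -7.13587269]
yaw -172.96372462234348
```

View pics/o6.png

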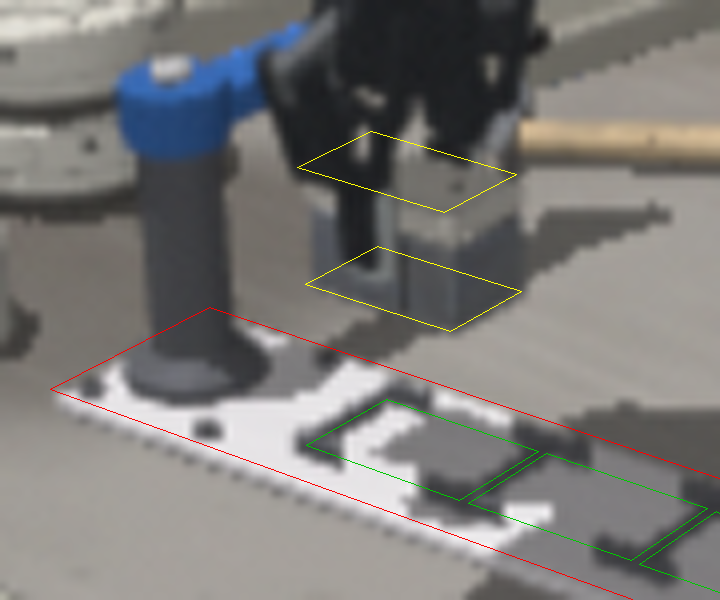

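Emit:
{"name": "send_rows", "arguments": {"deltas": [[[0.1, 0, -2, 0, 0, 0], [0.1, 0, -4, 0, 0, 0], [0.1, 0, -5, 0, 0, 0], [0.1, 0, -5, 0, 0, 0], [0.1, 0, -5, 0, 0, 0]]]}}

```text
clock: 11.5
tcp_pos: [0.4876, 0.1375, 0.0447]
orientation: [-0.0, 0.749, -0.663, 0.0]
wrist_force: [-0.6, -0.5, -7.1]
finger_gap: 0.0413
```

```bash
python3 ovb.py o7 0 1.2 15.2 205 215 90 75
```

```text
[0.488  0.1377 0.0451] [ 0.33120903  0.06599221 -6.64256026]
yaw -172.98916112806808
```

View pics/o7.png

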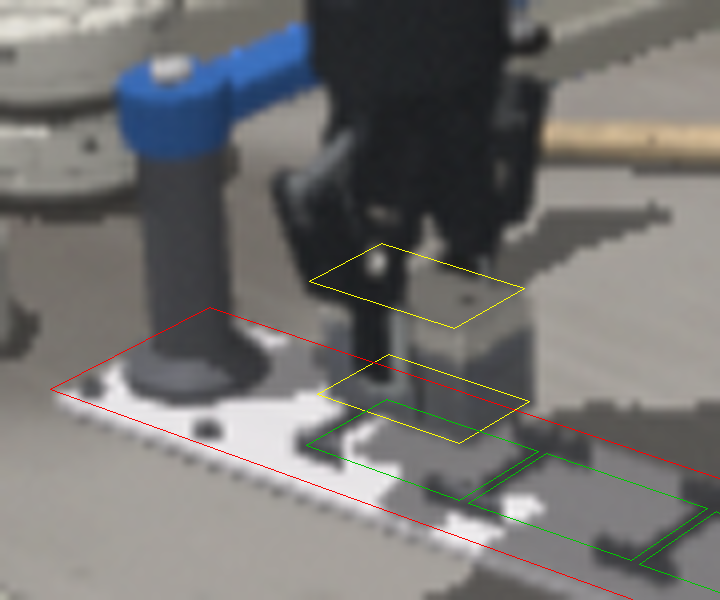

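Emit:
{"name": "send_rows", "arguments": {"deltas": [[[-0.1, 0, -0.5, 0, 0, 0], [-0.1, 0, -1, 0, 0, 0], [-0.1, 0, -1.3, 0, 0, 0], [-0.1, 0, -1.6, 0, 0, 0], [-0.1, 0, -1.6, 0, 0, 0]]]}}

```text
clock: 12.05
tcp_pos: [0.4856, 0.138, 0.0278]
orientation: [0.0, 0.749, -0.662, -0.0]
wrist_force: [0.6, -0.1, -6.4]
finger_gap: 0.0418
```

Emit:
{"name": "send_rows", "arguments": {"deltas": [[[0, 0, -0.2, 0, 0, 0], [0, 0, -0.35, 0, 0, 0], [0, 0, -0.45, 0, 0, 0], [0, 0, -0.5, 0, 0, 0], [0, 0, -0.5, 0, 0, 0]]]}}

```text
clock: 12.55
tcp_pos: [0.486, 0.138, 0.0233]
orientation: [0.0, 0.749, -0.662, -0.0]
wrist_force: [-0.1, -0.6, -6.3]
finger_gap: 0.0414
```

Emit:
{"name": "send_rows", "arguments": {"deltas": [[[0, 0, -0.1, 0, 0, 0], [0, 0, -0.15, 0, 0, 0], [0, 0, -0.15, 0, 0, 0]]]}}

```text
clock: 12.85
tcp_pos: [0.4862, 0.138, 0.0232]
orientation: [-0.0, 0.749, -0.662, 0.0]
wrist_force: [-3.6, -1.1, 5.7]
finger_gap: 0.0414
```

Seated. Release and lift.

Emit:
{"name": "send_rows", "arguments": {"deltas": [[[0, 0, 0.1, 0, 0, 0], [0, 0, 0.1, 0, 0, 0], [0, 0, 0.1, 0, 0, 0], [0, 0, 0.1, 0, 0, 0], [0, 0, 3, 0, 0, 0], [0, 0, 7, 0, 0, 0], [0, 0, 9, 0, 0, 0], [0.5, -4, 9, 0, 0, 0], [1, -8, 9, 0, 0, 0], [1, -12, 9, 0, 0, 0]]], "jaw": 1}}

```text
clock: 13.85
tcp_pos: [0.497, 0.0169, 0.1123]
orientation: [-0.0, 0.75, -0.662, 0.001]
wrist_force: [0.4, -0.4, -0.4]
finger_gap: 0.0854
```

```bash
python3 snap.py s8 scene 200 170 240 180;python3 - <<'E'
from m import *
p=read_camera('top');save(p,'top8');blocks(p)
s=get_state();print(s['tcp_pos'],s['wrist_force'])
E
```

```text
13.9 [-0.136  0.234 -0.364  0.971 -0.004 -1.826] [0.4969 0.0117 0.1121] [-0.1 -3.6 -0.7]
ins [294 169  26  17 189] rgb [151 149 143] depth-z 0.0505 rect (array([777.3,  -8.1]), 81.6, 40.5, 77.6) cloudmean [ 0.7758 -0.0052  0.0503]
ins [243 260  20  16 234] rgb [168 166 159] depth-z 0.0563 rect (array([487. , 145.8]), 58.7, 44.1, 97.6) cloudmean [0.4872 0.1461 0.0556]
ins [405 269  25  16 329] rgb [158 156 149] depth-z 0.0484 rect (array([ 473.4, -357.8]), 74.0, 42.5, 97.4) cloudmean [ 0.4733 -0.3581  0.0484]
ins [368 280  27  22 326] rgb [200 123 144] depth-z 0.0481 rect (array([ 427.6, -246.9]), 73.3, 41.8, 119.6) cloudmean [ 0.4276 -0.247   0.0482]
strap [ 272  198   71   30 1096] rgb [157 157 159] depth-z 0.0176 rect (array([670.8, -12.2]), 223.1, 58.5, 80.9) cloudmean [ 0.6699 -0.0123  0.0178]
[0.49665997 0.01423155 0.11198389] [ 0.24759856 -0.09278616  0.32373242]
```

View pics/s8.png

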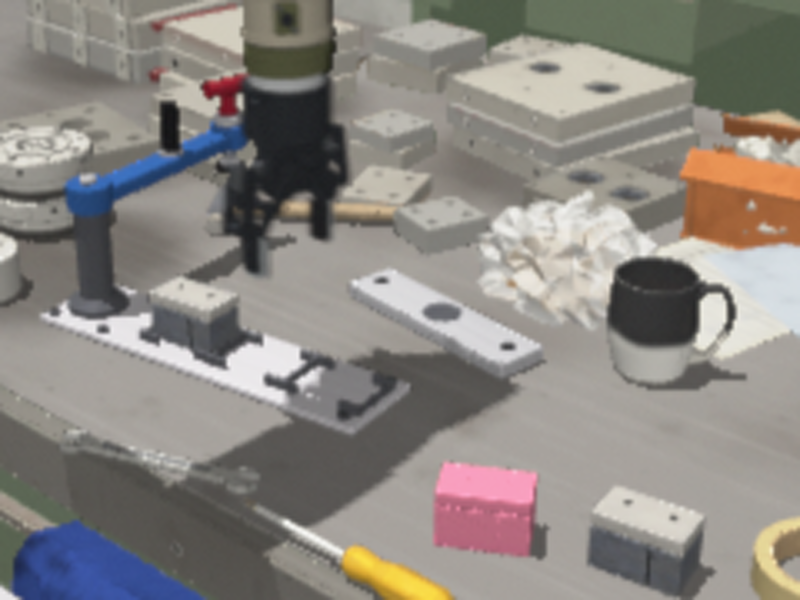

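Emit:
{"name": "send_rows", "arguments": {"deltas": [[[-0.2, -2, 0, 0, 0, 0], [-0.4, -6, 0, 0, 0, 0], [-0.6, -10, 0, 0, 0, 0], [-0.9, -14, 0, 0, 0, 0], [-1.2, -18, 0, 0, 0, 0], [-1.5, -22, 0, 0, 0, 0], [-1.8, -26, 0, 0, 0, 0], [-2, -30, 0, 0, 0, 0.5], [-2.2, -33.5, 0, 0, 0, 0.5], [-2.3, -36, -1, 0, 0, 0.5], [-2.3, -37.5, -3, 0, 0, 0.5], [-2.3, -37.5, -3, 0, 0, 0.5]]]}}

```text
clock: 15.15
tcp_pos: [0.472, -0.3573, 0.0791]
orientation: [-0.0, 0.751, -0.66, -0.002]
wrist_force: [0.3, 1.2, -0.6]
finger_gap: 0.0853
```

Emit:
{"name": "send_rows", "arguments": {"deltas": [[[0, 0, 0, 0, 0, 0], [0, 0, 0, 0, 0, 0], [0, 0, 0, 0, 0, 0]]]}}

```text
clock: 15.45
tcp_pos: [0.4737, -0.3562, 0.0828]
orientation: [-0.0, 0.753, -0.658, 0.001]
wrist_force: [0.6, -0.3, -0.4]
finger_gap: 0.0853
```

```bash
python3 snap.py s9 scene 340 220 120 120
```

```text
15.5 [-0.78   0.429 -0.161  0.98   0.    -2.484] [ 0.4737 -0.3563  0.0828] [-0.2  0.2  0.7]
```

View pics/s9.png

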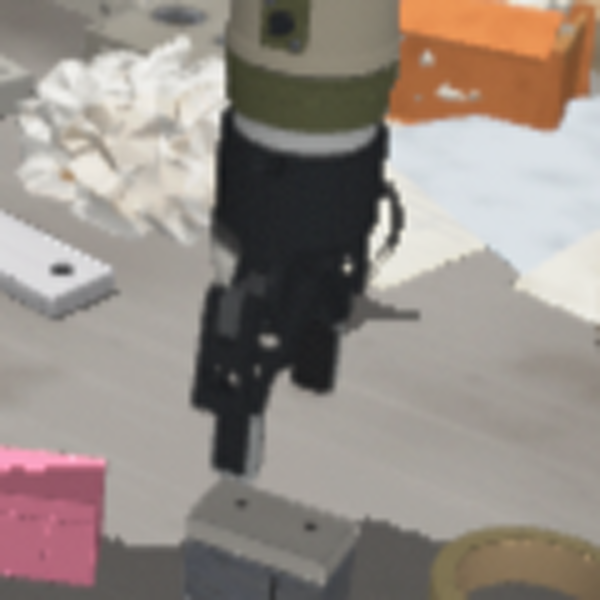

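Emit:
{"name": "send_rows", "arguments": {"deltas": [[[0, -0.2, -2.5, 0, 0, 0], [0, -0.2, -5, 0, 0, 0], [0, -0.2, -6.3, 0, 0, 0], [0, -0.2, -6.8, 0, 0, 0], [0, -0.2, -6.8, 0, 0, 0], [0, -0.2, -6.8, 0, 0, 0]]]}}

```text
clock: 16.1
tcp_pos: [0.4737, -0.3594, 0.0148]
orientation: [0.0, 0.752, -0.659, 0.001]
wrist_force: [0.1, -0.6, 0.7]
finger_gap: 0.0855
```

Emit:
{"name": "send_rows", "arguments": {"deltas": [[[0, 0, 0, 0, 0, 0], [0, 0, 0, 0, 0, 0], [0, 0, 0, 0, 0, 0], [0, 0, 0, 0, 0, 0], [0, 0, 0, 0, 0, 0], [0, 0, 0, 0, 0, 0]]], "jaw": -1, "force": 50}}

```text
clock: 16.7
tcp_pos: [0.4728, -0.3594, 0.0146]
orientation: [0.001, 0.752, -0.659, 0.0]
wrist_force: [-1.2, -1.2, -3.4]
finger_gap: 0.0416
```

Emit:
{"name": "send_rows", "arguments": {"deltas": [[[0, 0, 0.5, 0, 0, 0], [0, 0, 3, 0, 0, 0], [0, 0, 6, 0, 0, 0], [0, 0, 9, 0, 0, 0], [0, 0, 9, 0, 0, 0], [0, 0, 9, 0, 0, 0]]]}}

```text
clock: 17.3
tcp_pos: [0.473, -0.3587, 0.103]
orientation: [-0.0, 0.752, -0.659, -0.0]
wrist_force: [0.2, -0.1, -7.8]
finger_gap: 0.0412
```

Emit:
{"name": "send_rows", "arguments": {"deltas": [[[0.2, 1.7, 1, 0, 0, 0], [0.5, 5, 2, 0, 0, 0], [0.8, 8.4, 2, 0, 0, 0], [1.2, 12, 2, 0, 0, -0.5], [1.6, 15.5, 2, 0, 0, -0.5], [1.9, 19, 2, 0, 0, -0.5], [2.3, 22.5, 2, 0, 0, -0.5], [2.7, 26, 1, 0, 0, -0.5], [3, 29.5, -1, 0, 0, -0.5], [3.3, 32.2, -3, 0, 0, -0.5], [3.4, 33.4, -5, 0, 0, -0.5], [3.4, 33.4, -5, 0, 0, -0.5]]]}}

```text
clock: 18.5
tcp_pos: [0.5023, -0.0216, 0.0495]
orientation: [0.002, 0.75, -0.661, -0.004]
wrist_force: [-0.7, 1.0, -7.6]
finger_gap: 0.0415
```

Emit:
{"name": "send_rows", "arguments": {"deltas": [[[0, 0, 0, 0, 0, 0], [0, 0, 0, 0, 0, 0], [0, 0, 0, 0, 0, 0]]]}}

```text
clock: 18.8
tcp_pos: [0.5078, -0.0259, 0.0547]
orientation: [-0.0, 0.749, -0.663, 0.001]
wrist_force: [-0.1, 0.4, -6.2]
finger_gap: 0.0415
```

```bash
python3 ovb.py o10 0 1.4 14.6 250 220 90 75
```

```text
[ 0.5078 -0.0259  0.0547] [-0.29075149  0.12025455 -6.24085983]
yaw -173.02084073091353
```

View pics/o10.png

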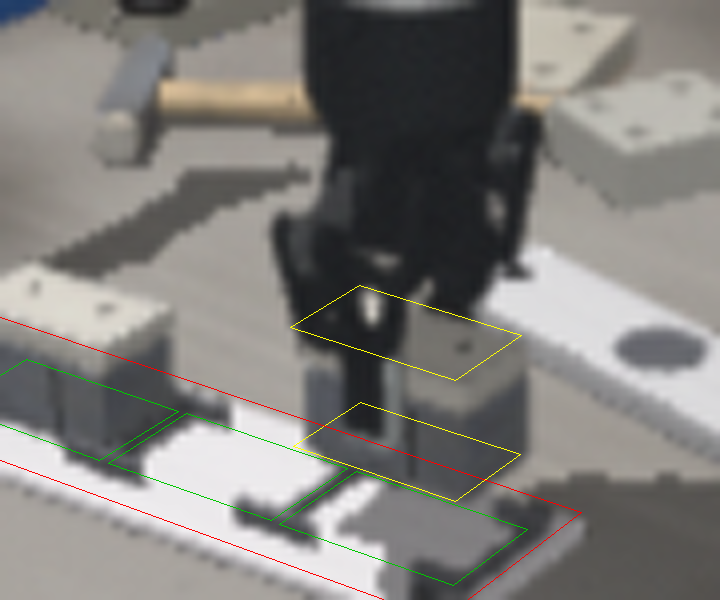

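Emit:
{"name": "send_rows", "arguments": {"deltas": [[[-0.1, 0.1, -0.7, 0, 0, 0], [-0.1, 0.1, -1.4, 0, 0, 0], [-0.1, 0.1, -2.1, 0, 0, 0], [-0.1, 0.1, -2.6, 0, 0, 0], [-0.1, 0.1, -2.8, 0, 0, 0], [-0.1, 0.1, -2.8, 0, 0, 0]]]}}

```text
clock: 19.45
tcp_pos: [0.5056, -0.0239, 0.0253]
orientation: [0.0, 0.749, -0.662, -0.001]
wrist_force: [-0.5, 0.9, -5.9]
finger_gap: 0.0415
```

Emit:
{"name": "send_rows", "arguments": {"deltas": [[[0, 0, -0.2, 0, 0, 0], [0, 0, -0.3, 0, 0, 0], [0, 0, -0.4, 0, 0, 0], [0, 0, -0.5, 0, 0, 0], [0, 0, -0.5, 0, 0, 0]]]}}

```text
clock: 19.95
tcp_pos: [0.5063, -0.024, 0.0226]
orientation: [-0.0, 0.749, -0.662, 0.001]
wrist_force: [-4.0, 1.2, 9.0]
finger_gap: 0.0416
```

Emit:
{"name": "send_rows", "arguments": {"deltas": [[[0, 0, 0.1, 0, 0, 0], [0, 0, 0.1, 0, 0, 0], [0, 0, 0.1, 0, 0, 0], [0, 0, 0.1, 0, 0, 0], [0, 0, 3, 0, 0, 0], [0, 0, 7, 0, 0, 0], [0, 0, 9, 0, 0, 0], [2, -3, 9, 0, 0, -4], [4, -6, 9, 0, 0, -8], [4, -9, 9, 0, 0, -12], [4, -12, 9, 0, 0, -16], [4, -12, 9, 0, 0, -16]]], "jaw": 1}}

```text
clock: 21.15
tcp_pos: [0.5466, -0.1474, 0.1106]
orientation: [-0.0, -0.648, 0.762, -0.001]
wrist_force: [0.5, -0.0, 0.1]
finger_gap: 0.0855
```

```bash
python3 snap.py s11 scene 200 170 240 180;python3 - <<'E'
from m import *
p=read_camera('top');save(p,'top11');blocks(p)
b=overlay(p,p['img'][:,:,::-1].copy(),(.4966,.0579),7,5)[190*5:310*5,200*5:360*5];cv2.imwrite('pics/ov11.png',b)
s=get_state();print(s['tcp_pos'],s['wrist_force'])
E
```

```text
21.2 [-0.403  0.358 -0.194  1.018 -0.    -1.815] [ 0.5461 -0.1457  0.1105] [ 0.6 -0.3  0.4]
ins [294 169  25  16 195] rgb [148 147 141] depth-z 0.0511 rect (array([776. ,  -5.1]), 82.6, 42.7, 46.2) cloudmean [ 0.777  -0.0047  0.0502]
ins [330 171  26  16 175] rgb [138 138 133] depth-z 0.0519 rect (array([ 777.4, -119.9]), 89.9, 34.8, 113.0) cloudmean [ 0.7767 -0.1197  0.0514]
ins [297 254  23  17 246] rgb [162 160 153] depth-z 0.0562 rect (array([508.5, -22.8]), 70.4, 43.6, 97.1) cloudmean [ 0.5087 -0.0185  0.0557]
ins [243 259  25  16 305] rgb [162 160 154] depth-z 0.0561 rect (array([488. , 138.7]), 73.4, 43.8, 97.1) cloudmean [0.4874 0.138  0.0555]
ins [368 280  27  22 326] rgb [179 110 129] depth-z 0.0485 rect (array([ 427.7, -247. ]), 72.9, 41.8, 119.6) cloudmean [ 0.4279 -0.2472  0.0484]
strap [ 272  197   71   30 1063] rgb [154 155 156] depth-z 0.0178 rect (array([670.2, -11.4]), 219.1, 59.9, 80.0) cloudmean [ 0.6708 -0.0084  0.018 ]
[ 0.54580292 -0.1444794   0.110468  ] [-1.22280744 -0.43686631  0.50084473]
```

View pics/s11.png

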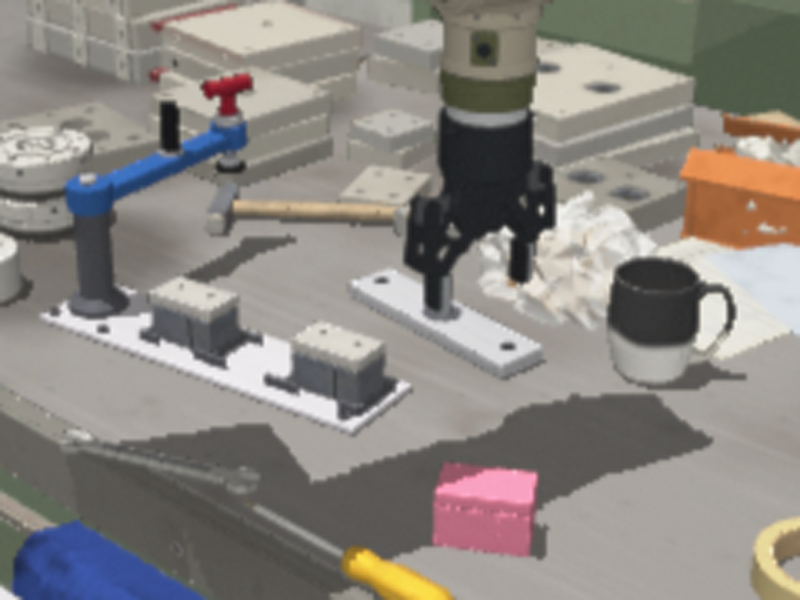

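View pics/ov11.png

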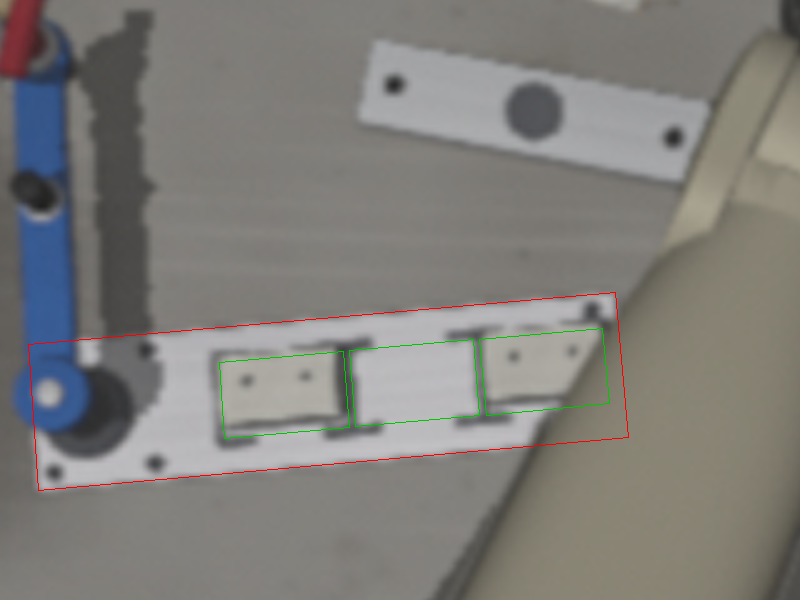

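Emit:
{"name": "send_rows", "arguments": {"deltas": [[[1.4, 1.5, 0, 0, 0, 0], [3.6, 3.8, 0, 0, 0, 0], [6, 6.4, 0, 0, 0, 0], [8.4, 9, 0, 0, 0, 0], [10.6, 11.3, 0, 0, 0, 0], [12, 12.7, 0, 0, 0, 0], [12.4, 13.2, -2, 0, 0, 0], [12.4, 13.2, -4, 0, 0, 0], [12.4, 13.2, -4, 0, 0, 0], [12.4, 13.2, -4, 0, 0, 0]]], "jaw": 0.65}}

```text
clock: 22.25
tcp_pos: [0.6692, -0.0109, 0.0706]
orientation: [-0.001, -0.65, 0.76, 0.001]
wrist_force: [0.4, -0.6, 0.7]
finger_gap: 0.0707
```

```bash
python3 snap.py s12 scene 290 190 100 100
```

```text
22.3 [-0.137  0.576  0.055  1.049  0.    -1.552] [ 0.67   -0.0114  0.0715] [-0.2  0.6  0.2]
```

View pics/s12.png

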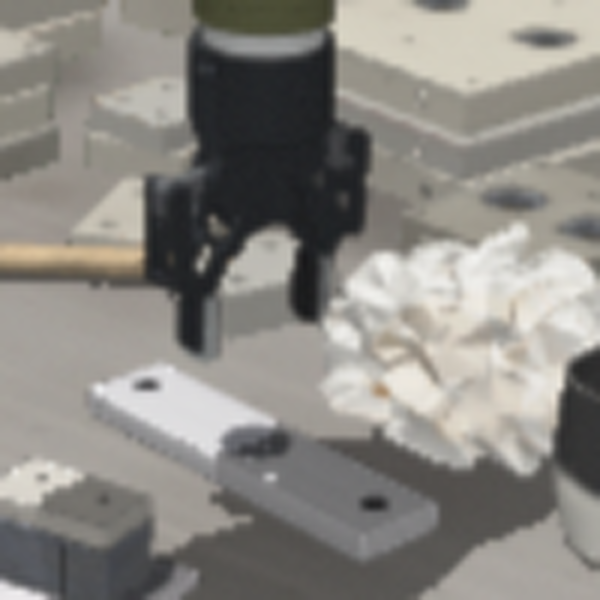

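Run:
```python
from m import *
s=get_state();t=s['tcp_pos']
d=np.load('pics/top3.npz')
for n,p in(('top0img',dict(d)),('scene',read_camera('scene'))):
    W=cloud(p)-[t[0],t[1],0]
    a=np.radians(-9.2)
    jx=W[...,0]*np.cos(a)+W[...,1]*np.sin(a); ly=-W[...,0]*np.sin(a)+W[...,1]*np.cos(a)
    m=(jx>.032)&(jx<.09)&(abs(ly)<.05)&(W[...,2]>.012)&(W[...,2]<.06)
    for lo in np.arange(-.05,.05,.02):
        mm=m&(ly>=lo)&(ly<lo+.02)
        print(n,round(lo,2),mm.sum(), np.round(np.percentile(jx[mm],[0,10]),3) if mm.any() else '')
```

```text
top0img -0.05 40 [0.054 0.076]
top0img -0.03 27 [0.053 0.079]
top0img -0.01 12 [0.048 0.086]
top0img 0.01 7 [0.064 0.078]
top0img 0.03 4 [0.074 0.078]
scene -0.05 38 [0.071 0.074]
scene -0.03 25 [0.077 0.081]
scene -0.01 21 [0.084 0.085]
scene 0.01 6 [0.087 0.087]
scene 0.03 1 [0.089 0.089]
```

Clear enough (≥77 mm against ~50 mm). Descend and grasp.

Emit:
{"name": "send_rows", "arguments": {"deltas": [[[0, 0, -2.5, 0, 0, 0], [0, 0, -5, 0, 0, 0], [0, 0, -6.3, 0, 0, 0], [0, 0, -6.8, 0, 0, 0], [0, 0, -6.8, 0, 0, 0], [0, 0, -6.8, 0, 0, 0]]]}}

```text
clock: 22.95
tcp_pos: [0.671, -0.0122, 0.0041]
orientation: [0.001, -0.65, 0.76, -0.001]
wrist_force: [-0.3, -0.4, 0.2]
finger_gap: 0.0704
```

Emit:
{"name": "send_rows", "arguments": {"deltas": [[[0, 0, 0, 0, 0, 0], [0, 0, 0, 0, 0, 0], [0, 0, 0, 0, 0, 0], [0, 0, 0, 0, 0, 0], [0, 0, 0, 0, 0, 0]]], "jaw": -1, "force": 60}}

```text
clock: 23.45
tcp_pos: [0.671, -0.0121, 0.0047]
orientation: [0.001, -0.65, 0.76, -0.001]
wrist_force: [-1.5, -0.3, 6.5]
finger_gap: 0.0542
```

Emit:
{"name": "send_rows", "arguments": {"deltas": [[[0, 0, 0.5, 0, 0, 0], [0, 0, 3, 0, 0, 0], [0, 0, 6, 0, 0, 0], [0, 0, 9, 0, 0, 0], [0, 0, 11, 0, 0, 0], [0, 0, 11, 0, 0, 0]]]}}

```text
clock: 24.05
tcp_pos: [0.672, -0.0122, 0.1162]
orientation: [0.002, -0.65, 0.76, -0.002]
wrist_force: [0.6, -0.9, -5.3]
finger_gap: 0.0543
```

```bash
python3 snap.py s13 scene 260 150 120 120
```

```text
24.1 [-0.138  0.548  0.115  1.136  0.    -1.552] [ 0.6709 -0.0121  0.1139] [-0.3 -0.3 -5.4]
```

View pics/s13.png

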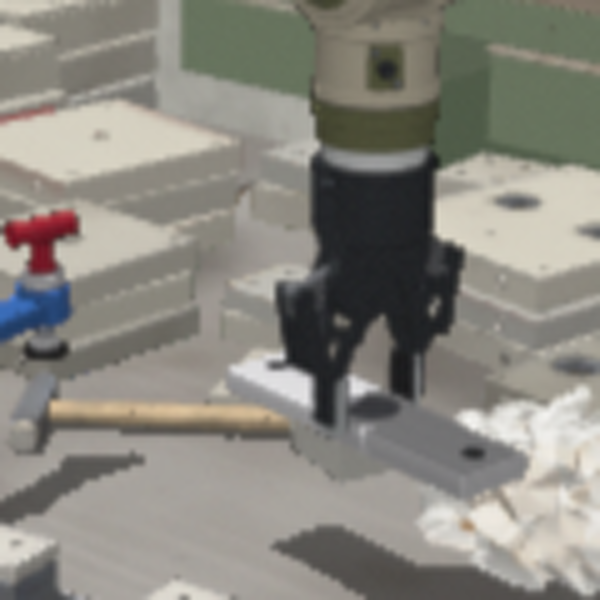

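Emit:
{"name": "send_rows", "arguments": {"deltas": [[[-1, 0.4, 0, 0, 0, 1], [-3, 1.2, 0, 0, 0, 3], [-5.2, 2.1, 0, 0, 0, 5], [-7.5, 3, 0, 0, 0, 7], [-9.8, 3.9, 0, 0, 0, 9], [-12, 4.8, 0, 0, 0, 11], [-14, 5.6, 0, 0, 0, 13], [-15.8, 6.4, 0, 0, 0, 15], [-17, 6.8, -1.5, 0, 0, 16], [-17.4, 7, -3, 0, 0, 16], [-17.4, 7, -4, 0, 0, 16], [-17.4, 7, -4, 0, 0, 16]]]}}

```text
clock: 25.3
tcp_pos: [0.4939, 0.0581, 0.0702]
orientation: [0.002, 0.749, -0.662, -0.002]
wrist_force: [0.2, -0.3, -5.6]
finger_gap: 0.0537
```

```bash
python3 - <<'E'
from m import *
s=get_state();t=s['tcp_pos'];q=s['orientation'];print(s['clock'],t,2*np.degrees(np.arctan2(q[2],q[1]))-90,s['wrist_force'],s['finger_gap'])
p=read_camera('top')
b=overlay(p,p['img'][:,:,::-1].copy(),(.4966,.0579),7,5)[190*5:310*5,200*5:360*5];cv2.imwrite('pics/ov14.png',b)
E
python3 snap.py s14 scene 210 170 140 105
```

```text
25.3 [0.4939171  0.05805753 0.0702435 ] -172.94266090325027 [ 0.16815143 -0.30560907 -5.57012688] 0.053746456354288666
25.4 [-0.045  0.279 -0.414  0.879 -0.    -1.738] [0.4961 0.0579 0.0723] [-0.1 -0.1 -4.9]
```

View pics/s14.png

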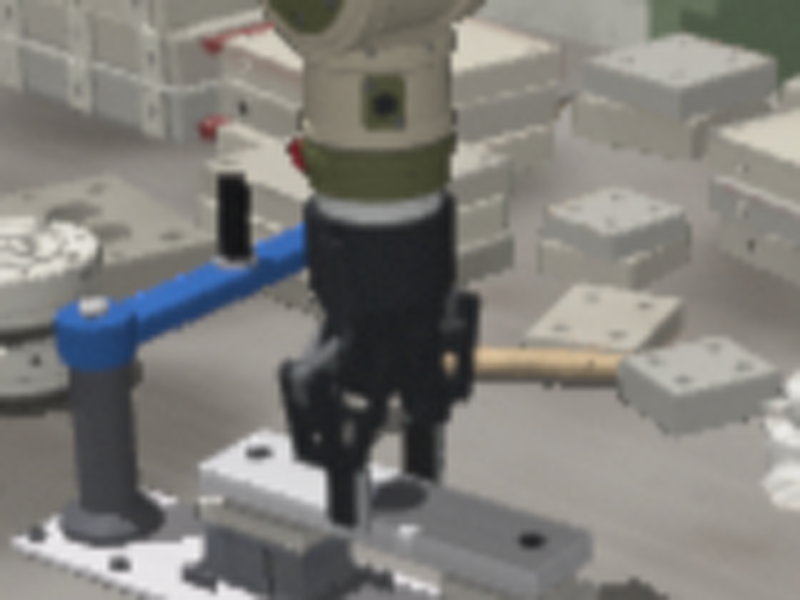

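View pics/ov14.png

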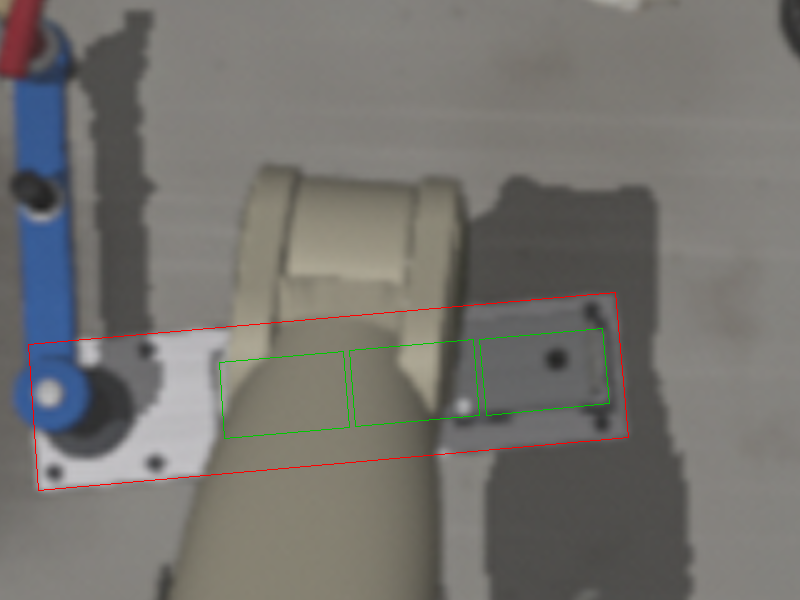

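Emit:
{"name": "send_rows", "arguments": {"deltas": [[[0, 0, 0, 0, 0, 0], [0, 0, -0.4, 0, 0, 0], [0, 0, -0.8, 0, 0, 0], [0, 0, -1.1, 0, 0, 0], [0, 0, -1.1, 0, 0, 0], [0, 0, -1.1, 0, 0, 0]]]}}

```text
clock: 26.0
tcp_pos: [0.496, 0.058, 0.0617]
orientation: [0.0, 0.749, -0.662, -0.0]
wrist_force: [0.9, -0.3, -4.7]
finger_gap: 0.054
```

Emit:
{"name": "send_rows", "arguments": {"deltas": [[[0.05, 0, -0.1, 0, 0, 0], [0.05, 0, -0.15, 0, 0, 0], [0.05, 0, -0.15, 0, 0, 0]]]}}

```text
clock: 26.3
tcp_pos: [0.4961, 0.058, 0.0617]
orientation: [0.0, 0.749, -0.662, 0.0]
wrist_force: [-5.9, -0.8, 9.0]
finger_gap: 0.0539
```

Emit:
{"name": "send_rows", "arguments": {"deltas": [[[0, 0, 0.1, 0, 0, 0], [0, 0, 0.1, 0, 0, 0], [0, 0, 0.1, 0, 0, 0], [0, 0, 0.1, 0, 0, 0], [0, 0, 3, 0, 0, 0], [0, 0, 7, 0, 0, 0], [0, 0, 11, 0, 0, 0], [-2, -4, 14, 0, 0, 0], [-4, -8, 16, 0, 0, 0], [-6, -12, 17, 0, 0, 0], [-7, -16, 17, 0, 0, 0], [-7, -16, 17, 0, 0, 0]]], "jaw": 0.75}}

```text
clock: 27.5
tcp_pos: [0.426, -0.106, 0.231]
orientation: [0.0, 0.747, -0.665, 0.001]
wrist_force: [-0.7, 0.6, -1.1]
finger_gap: 0.0746
```

```bash
cat > strap.py <<'E'
from m import *
o=(.4966,.0579)
for n in('top','scene'):
    p=read_camera(n);W=cloud(p);img=p['img']
    m=(abs(W[...,2]-.074)<.012)&(img.min(2)>100)&(abs(W[...,0]-.5)<.1)&(abs(W[...,1]-.06)<.15)
    k,l,st,_=cv2.connectedComponentsWithStats(m.astype(np.uint8));k=1+np.argmax(st[1:,4]);vv,uu=np.nonzero(l==k)
    P=np.array([px2w(p,u,v,.074) for u,v in zip(uu,vv)])
    print(n,len(P),rect(P[:,:2]),'z',np.nanmedian(W[l==k][:,2]))
    b=overlay(p,img[:,:,::-1].copy(),o,7,5)
    q=np.array([w2px(p,fx(o,7,a)) for a in[(-28,-110,74),(28,-110,74),(28,110,74),(-28,110,74)]]);cv2.polylines(b,[((q+.5)*5-.5).astype(np.int32)],True,(0,255,255),1)
    u0,v0=(200,190) if n=='top' else (195,180)
    cv2.imwrite('pics/st_%s.png'%n,b[v0*5:v0*5+600,u0*5:u0*5+800])
E
python3 strap.py
```

```text
top 1238 (array([497.7,  58.1]), 226.4, 56.6, 97.0) z 0.07429183818576687
scene 815 (array([486.7,  45.8]), 228.3, 71.6, 97.0) z 0.07287510951925917
```

View pics/st_top.png

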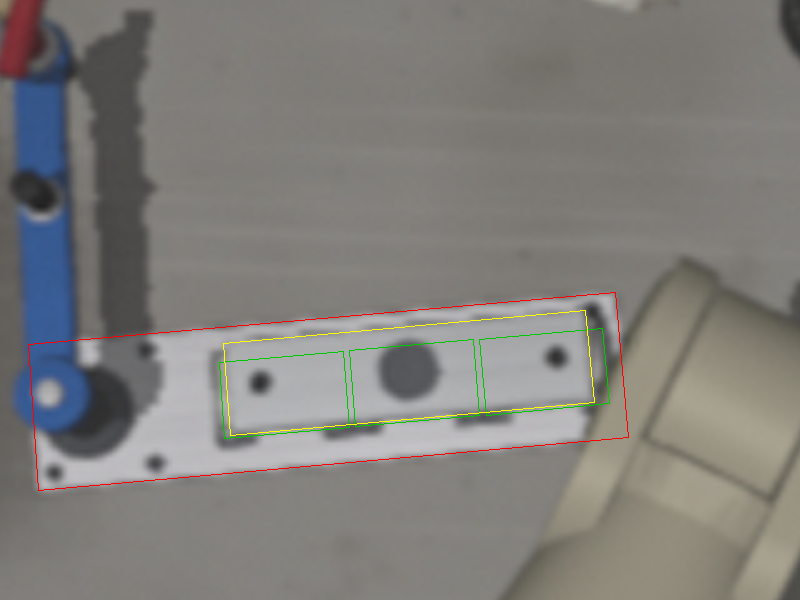

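View pics/st_scene.png

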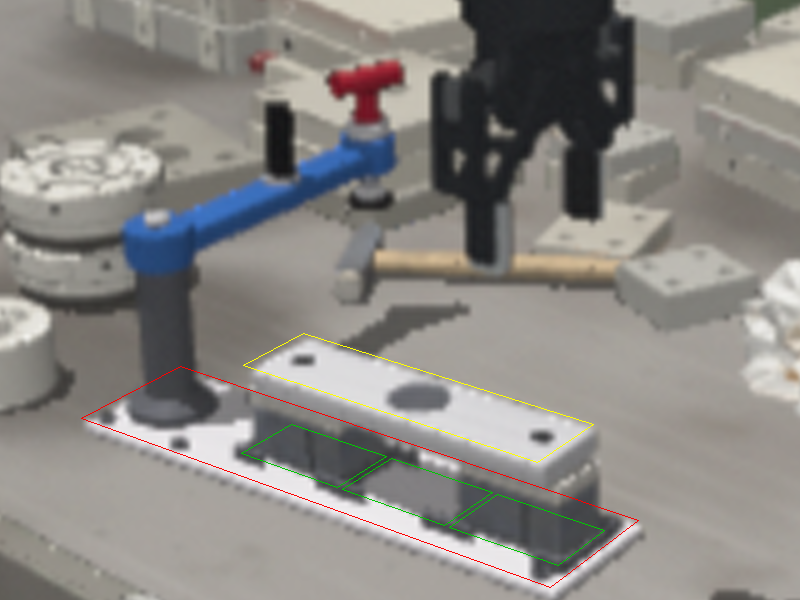

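Emit:
{"name": "send_rows", "arguments": {"deltas": [[[0.6, 1.6, 0, 0, 0, -7], [1.9, 4.7, 0, 0, 0, -15], [3.3, 8, 0, 0, 0, -23], [4.8, 11.5, 0, 0, 0, -31], [6.3, 15, 0, 0, 0, -39], [7.8, 18.5, 0, 0, 0, -47], [9.3, 22, 0, 0, 0, -55], [10.8, 25.5, 0, 0, 0, -63], [12.3, 29, 0, 0, 0, -71], [13.7, 32.5, 0, 0, 0, -79], [15, 35.5, 0, 0, 0, -86], [15.9, 37.7, 0, 0, 0, -93]]], "jaw": 0.75}}

```text
clock: 28.8
tcp_pos: [0.5849, 0.2793, 0.2292]
orientation: [-0.001, -0.035, 0.999, 0.0]
wrist_force: [0.9, -0.3, 0.2]
finger_gap: 0.0747
```

Emit:
{"name": "send_rows", "arguments": {"deltas": [[[0, 0, 0, 0, 0, 0], [0, 0, 0, 0, 0, 0], [0, 0, 0, 0, 0, 0]]]}}

```text
clock: 29.1
tcp_pos: [0.5847, 0.2752, 0.2299]
orientation: [-0.001, -0.036, 0.999, -0.0]
wrist_force: [-0.1, 0.7, -0.4]
finger_gap: 0.0747
```

```bash
python3 snap.py s16 scene 195 140 120 120
python3 - <<'E'
from m import *
p=read_camera('scene');s=get_state();print(s['tcp_pos'],s['orientation'])
for k in ('blue','peg'):print(fixture(p)[k])
print('tcp px',w2px(p,s['tcp_pos']))
E
```

```text
29.15 [ 0.315  0.458  0.257  1.37  -0.     0.243] [0.5849 0.2748 0.2303] [-0.  -0.4  0.4]
[0.58507545 0.27451367 0.23051099] [-9.37736885e-05 -3.55139879e-02  9.99369175e-01 -1.56811784e-05]
((array([561.6, 264.1]), 228.9, 41.3, 6.4), 246)
(array([0.5792, 0.2631, 0.1732]), array([0.5736, 0.2543, 0.1605]), array([0.5936, 0.2753, 0.1852]), 43)
tcp px (np.float64(248.1360707694955), np.float64(186.78868184893997))
```

View pics/s16.png

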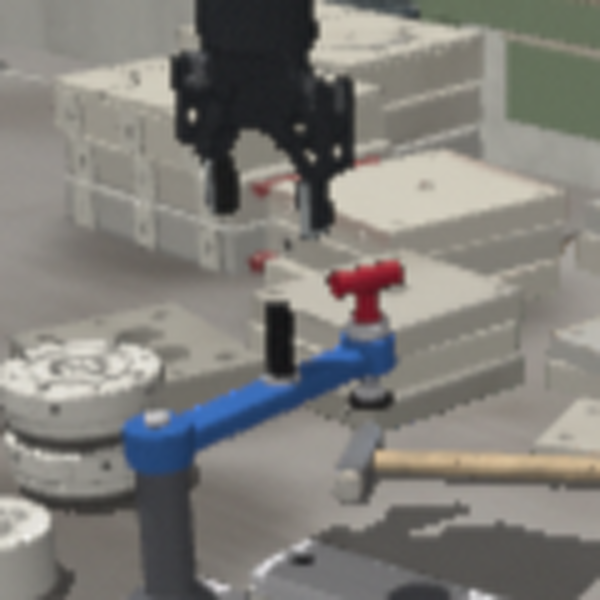

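Emit:
{"name": "send_rows", "arguments": {"deltas": [[[0, -0.5, -2, 0, 0, 0], [0, -0.5, -5, 0, 0, 0], [0, -0.5, -7.2, 0, 0, 0], [0, -0.5, -7.8, 0, 0, 0], [0, -0.5, -7.8, 0, 0, 0]]]}}

```text
clock: 29.7
tcp_pos: [0.5849, 0.2692, 0.1518]
orientation: [-0.001, -0.035, 0.999, -0.0]
wrist_force: [-0.1, -0.4, 0.2]
finger_gap: 0.0748
```

Emit:
{"name": "send_rows", "arguments": {"deltas": [[[0, 0, 0, 0, 0, 0], [0, 0, 0, 0, 0, 0], [0, 0, 0, 0, 0, 0], [0, 0, 0, 0, 0, 0], [0, 0, 0, 0, 0, 0], [0, 0, 0, 0, 0, 0]]], "jaw": -0.4, "force": 20}}

```text
clock: 30.3
tcp_pos: [0.5856, 0.2701, 0.1525]
orientation: [0.0, -0.035, 0.999, 0.0]
wrist_force: [-0.6, -0.3, 0.2]
finger_gap: 0.0256
```

```bash
python3 snap.py s17 scene 195 140 120 120
```

```text
30.35 [0.308 0.479 0.099 1.191 0.    0.237] [0.5855 0.2701 0.1524] [ 0.9  0.4 -0.1]
```

View pics/s17.png

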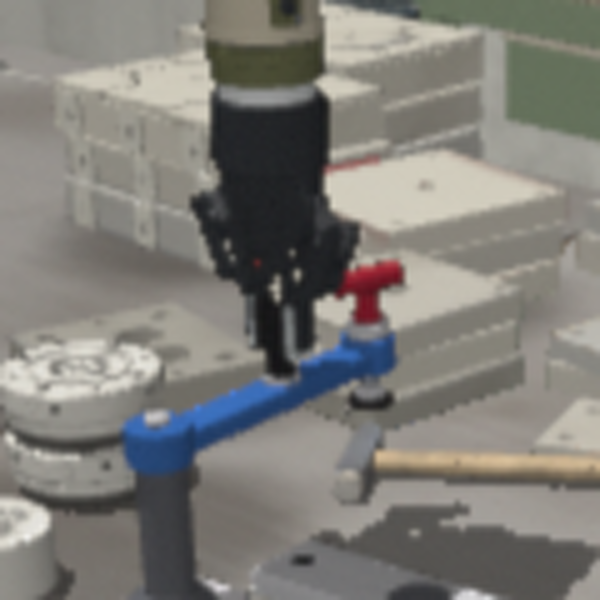

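Emit:
{"name": "send_rows", "arguments": {"deltas": [[[0.03, -0.7, 0, 0, 0, -3.5], [0.04, -1.46, 0, 0, 0, -7.3], [-0.11, -2.85, 0, 0, 0, -14.3], [-0.44, -4.21, 0, 0, 0, -21.3], [-0.93, -5.52, 0, 0, 0, -28.3], [-1.58, -6.76, 0, 0, 0, -35.3], [-2.37, -7.91, 0, 0, 0, -42.3], [-3.29, -8.96, 0, 0, 0, -49.3], [-4.34, -9.88, 0, 0, 0, -56.3], [-5.49, -10.67, 0, 0, 0, -63.3], [-6.73, -11.32, 0, 0, 0, -70.3], [-6.73, -11.32, 0, 0, 0, -70.3]]]}}

```text
clock: 31.55
tcp_pos: [0.5176, 0.1562, 0.1526]
orientation: [0.0, 0.547, 0.837, -0.0]
wrist_force: [0.3, 0.2, -0.3]
finger_gap: 0.0255
```

```bash
python3 snap.py s18 scene 195 140 120 120;python3 snap.py t18 top 190 190 160 120
```

```text
31.6 [ 0.145  0.284 -0.19   1.096  0.     1.3  ] [0.5178 0.1566 0.1525] [0.2 0.2 0.8]
31.65 [ 0.145  0.285 -0.19   1.096  0.     1.299] [0.5181 0.1568 0.1525] [ 0.4 -0.  -0.1]
```

View pics/s18.png

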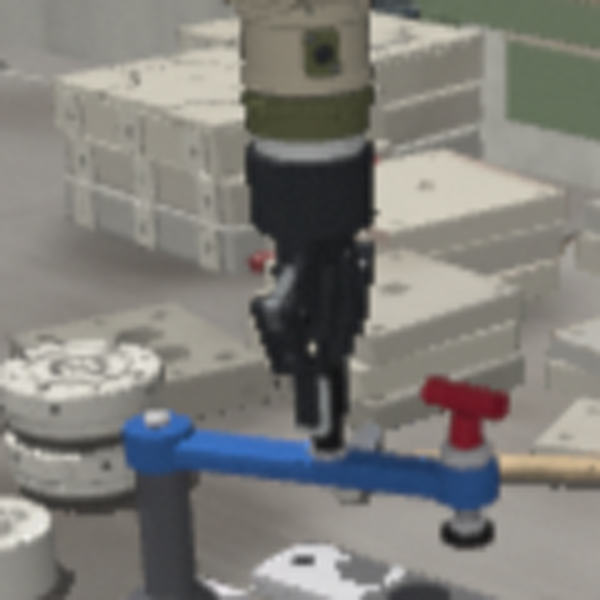

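View pics/t18.png

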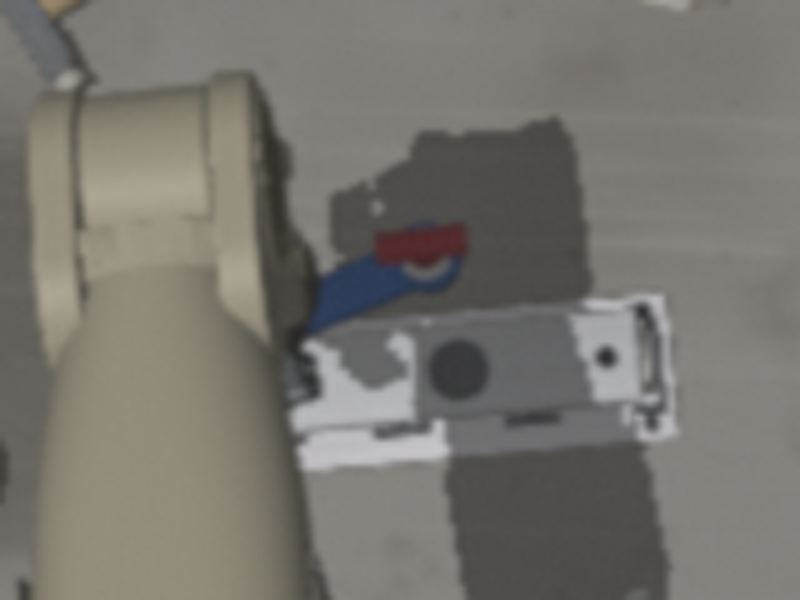

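Emit:
{"name": "send_rows", "arguments": {"deltas": [[[-0.56, -0.21, 0, 0, 0, -3], [-1.12, -0.43, 0, 0, 0, -6], [-1.7, -0.6, 0, 0, 0, -9], [-2.28, -0.74, 0, 0, 0, -12], [-2.7, -0.82, 0, 0, 0, -14], [-2.9, -0.86, 0, 0, 0, -15], [-3.07, -0.88, 0, 0, 0, -16], [-3.07, -0.88, 0, 0, 0, -16]]]}}

```text
clock: 32.45
tcp_pos: [0.4894, 0.1481, 0.1526]
orientation: [0.001, 0.657, 0.754, 0.001]
wrist_force: [5.5, -1.9, -2.2]
finger_gap: 0.0258
```

Emit:
{"name": "send_rows", "arguments": {"deltas": [[[-0.1, 0, 0, 0, 0, 0], [-0.2, -0.02, 0, 0, 0, -1], [-0.3, -0.03, 0, 0, 0, -1], [-0.3, -0.03, 0, 0, 0, -1]]]}}

```text
clock: 32.85
tcp_pos: [0.4865, 0.1475, 0.1526]
orientation: [0.001, 0.664, 0.748, 0.001]
wrist_force: [4.7, -1.8, -2.2]
finger_gap: 0.0257
```

Emit:
{"name": "send_rows", "arguments": {"deltas": [[[-0.1, 0, 0, 0, 0, 0], [-0.2, -0.01, 0, 0, 0, 0], [-0.2, -0.01, 0, 0, 0, 0]]]}}

```text
clock: 33.15
tcp_pos: [0.4846, 0.1473, 0.1527]
orientation: [0.002, 0.664, 0.748, 0.001]
wrist_force: [5.2, -2.3, -2.0]
finger_gap: 0.026
```

Emit:
{"name": "send_rows", "arguments": {"deltas": [[[-0.1, 0, 0, 0, 0, 0], [-0.2, -0.01, 0, 0, 0, 0], [-0.2, -0.01, 0, 0, 0, 0]]]}}

```text
clock: 33.45
tcp_pos: [0.4827, 0.1472, 0.1528]
orientation: [0.002, 0.664, 0.748, 0.001]
wrist_force: [5.4, -2.3, -1.7]
finger_gap: 0.0255
```

Emit:
{"name": "send_rows", "arguments": {"deltas": [[[-0.1, 0, 0, 0, 0, 0], [-0.15, 0, 0, 0, 0, 0], [-0.15, 0, 0, 0, 0, 0]]]}}

```text
clock: 33.75
tcp_pos: [0.4813, 0.1472, 0.1529]
orientation: [0.002, 0.664, 0.748, 0.001]
wrist_force: [6.4, -3.4, -0.5]
finger_gap: 0.0259
```

Emit:
{"name": "send_rows", "arguments": {"deltas": [[[-0.1, 0, 0, 0, 0, 0], [-0.15, 0, 0, 0, 0, 0], [-0.15, 0, 0, 0, 0, 0]]]}}

```text
clock: 34.05
tcp_pos: [0.4808, 0.1472, 0.1529]
orientation: [0.002, 0.664, 0.748, 0.001]
wrist_force: [8.3, -2.3, -4.1]
finger_gap: 0.0259
```

Emit:
{"name": "send_rows", "arguments": {"deltas": [[[-0.1, 0, 0, 0, 0, 0], [-0.2, 0, 0, 0, 0, 0], [-0.2, 0, 0, 0, 0, 0], [-0.2, 0, 0, 0, 0, 0]]]}}

```text
clock: 34.45
tcp_pos: [0.4808, 0.1472, 0.153]
orientation: [0.004, 0.664, 0.748, 0.003]
wrist_force: [13.8, -3.7, -7.3]
finger_gap: 0.0256
```

```bash
python3 snap.py s19 scene 195 140 120 120;python3 snap.py t19 top 190 190 160 120
```

```text
34.5 [ 0.139  0.207 -0.292  1.064 -0.002  1.59 ] [0.4808 0.1472 0.153 ] [14.  -2.3 -7. ]
34.55 [ 0.139  0.207 -0.292  1.064 -0.002  1.59 ] [0.4808 0.1472 0.153 ] [14.1 -2.8 -8.4]
```

View pics/s19.png

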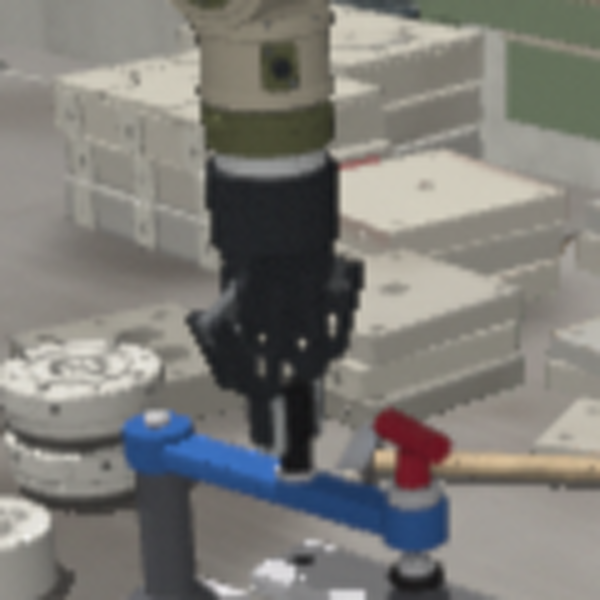

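View pics/t19.png

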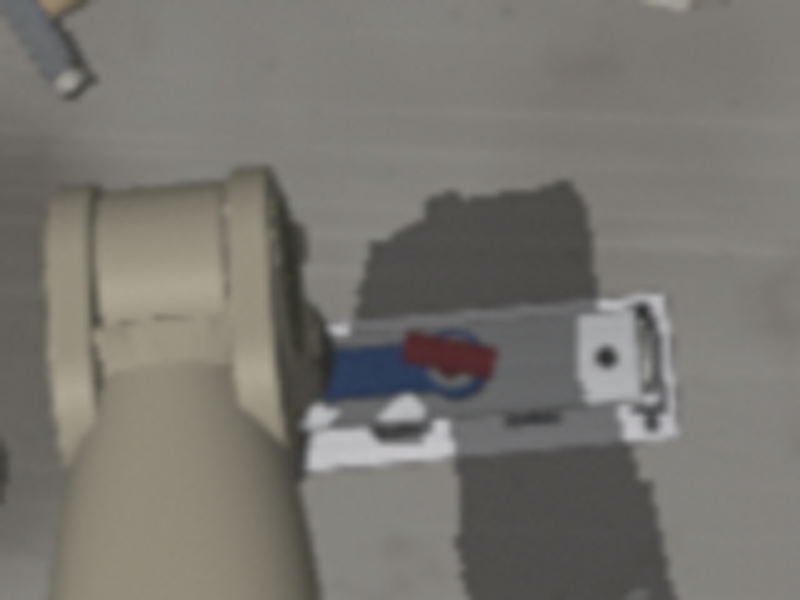

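Emit:
{"name": "send_rows", "arguments": {"deltas": [[[0.3, 0, 0, 0, 0, 0], [0.6, 0, 0, 0, 0, 0], [0.6, 0, 0, 0, 0, 0], [0.6, 0, 0, 0, 0, 0]]], "jaw": 0}}

```text
clock: 34.95
tcp_pos: [0.4811, 0.1477, 0.1521]
orientation: [-0.0, 0.664, 0.748, -0.0]
wrist_force: [0.0, -0.2, 0.3]
finger_gap: 0.0427
```

Emit:
{"name": "send_rows", "arguments": {"deltas": [[[0, 0, 3, 0, 0, 0], [0, 0, 7, 0, 0, 0], [0, 0, 9, 0, 0, 0], [-3, 2, 9, 0, 0, 0], [-6, 4, 9, 0, 0, 0], [-9, 6, 9, 0, 0, 0], [-9, 6, 9, 0, 0, 0]]]}}

```text
clock: 35.65
tcp_pos: [0.3877, 0.2088, 0.2426]
orientation: [-0.001, 0.663, 0.749, -0.0]
wrist_force: [-0.1, -0.4, 0.7]
finger_gap: 0.0425
```

```bash
python3 snap.py s20 scene 215 160 120 90;python3 - <<'E'
from m import *
for n in('top','scene'):
    p=read_camera(n)
    f=fixture(p)
    for k in('blue','red','peg'):print(n,k,f[k])
    b=overlay(p,p['img'][:,:,::-1].copy(),(.4966,.0579),7,5)
    for nm,P in(('hinge',(0,205,139)),('knob',(0,0,189)),('pegtop',(0,90,188))):
        u,v=w2px(p,fx((.4966,.0579),7,P));cv2.circle(b,(int(u*5+2),int(v*5+2)),5,(0,255,255),1);print(nm,u,v)
    cv2.imwrite('pics/ar_%s.png'%n,b[190*5:190*5+600,200*5:200*5+800] if n=='top' else b[160*5:760+640,200*5:200*5+800])
E
```

```text
35.7 [ 0.309  0.052 -0.248  1.271  0.     1.758] [0.3897 0.2083 0.2427] [ 0.5 -0.3 -1.1]
top blue ((array([481.4, 172.5]), 192.8, 30.4, 94.1), 333)
top red ((array([495.2,  55.7]), 40.9, 14.3, 82.8), 70, array([0.4949, 0.0531, 0.1875]))
top peg (array([0.4844, 0.1451, 0.188 ]), array([0.4758, 0.0815, 0.1612]), array([0.4936, 0.1546, 0.197 ]), 45)
hinge 209.70618718322407 268.2828290837333
knob 279.2385741172709 260.16179159504014
pegtop 247.43412639375302 263.0438525479358
scene blue ((array([474.7, 154. ]), 245.1, 40.8, 94.3), 302)
scene red ((array([490.9,  52.9]), 54.0, 16.3, 85.8), 107, array([0.4884, 0.0461, 0.1804]))
scene peg (array([0.4788, 0.1374, 0.1766]), array([0.4726, 0.1326, 0.1603]), array([0.4906, 0.1484, 0.1893]), 64)
hinge 225.44828149854902 223.59135286568025
knob 276.27840565337993 222.7418325369947
pegtop 252.43094778820605 216.6116775457936
```

View pics/ar_top.png

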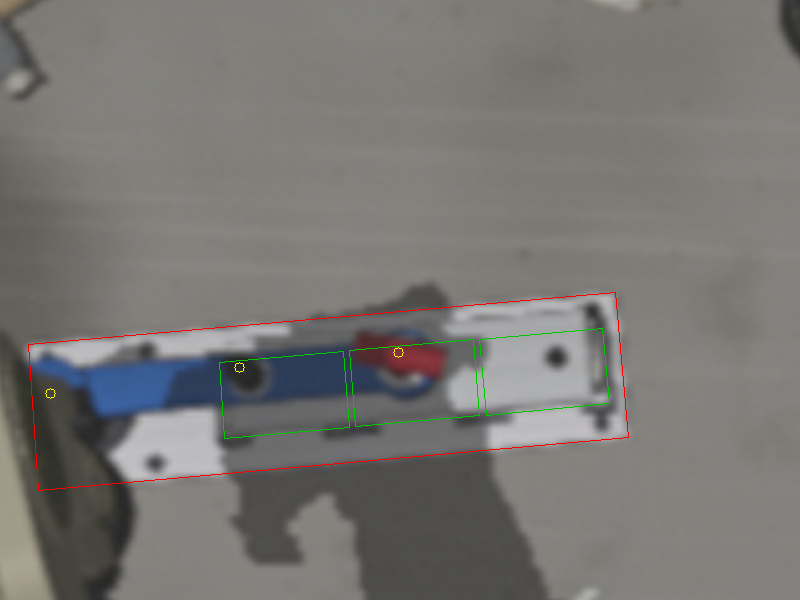

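View pics/s20.png

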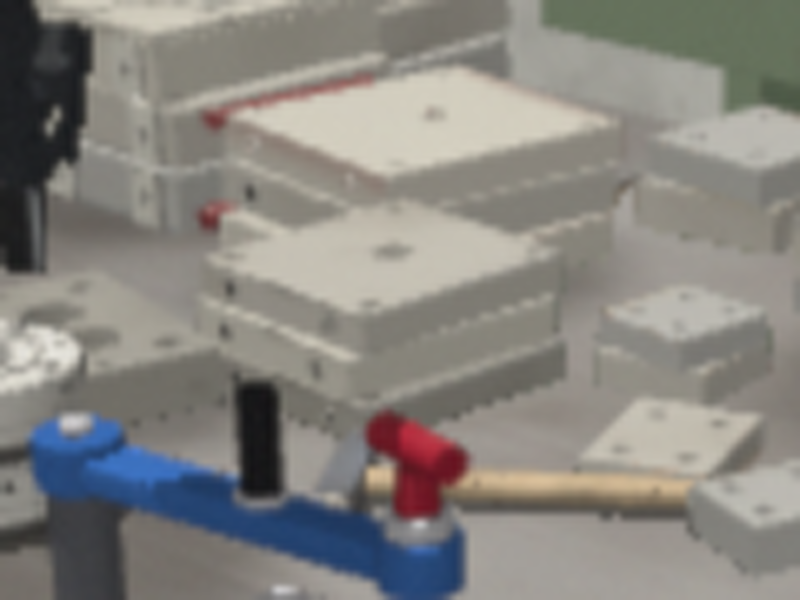

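Emit:
{"name": "send_rows", "arguments": {"deltas": [[[0, 0, 0, 0, 0, 8], [0, 0, 0, 0, 0, 16], [0.5, -0.5, 0, 0, 0, 24], [1.5, -2, 0, 0, 0, 32], [2.5, -3.5, 0, 0, 0, 40], [3.5, -5, 0, 0, 0, 48], [4.5, -6.5, 0, 0, 0, 56], [5.5, -8, 0, 0, 0, 64], [6.5, -9.5, 0, 0, 0, 72], [7.5, -11, 0, 0, 0, 80], [8.5, -12.5, 0, 0, 0, 88], [9.5, -13.5, 0, 0, 0, 96]]]}}

```text
clock: 37.0
tcp_pos: [0.4878, 0.0704, 0.242]
orientation: [-0.0, -0.113, 0.994, -0.0]
wrist_force: [0.6, -0.6, 0.0]
finger_gap: 0.0425
```

Emit:
{"name": "send_rows", "arguments": {"deltas": [[[0.5, -0.7, 0, 0, 0, 8], [1, -1.4, 0, 0, 0, 16], [1.1, -1.5, 0, 0, 0, 24], [1.1, -1.5, 0, 0, 0, 32], [1.1, -1.5, 0, 0, 0, 40], [1.1, -1.5, 0, 0, 0, 48], [1.1, -1.5, 0, 0, 0, 56], [1.1, -1.5, 0, 0, 0, 64], [1.1, -1.5, 0, 0, 0, 69], [1.1, -1.5, 0, 0, 0, 69], [1.1, -1.5, 0, 0, 0, 69]]], "jaw": 0.2}}

```text
clock: 38.1
tcp_pos: [0.498, 0.0568, 0.242]
orientation: [-0.0, -0.653, 0.757, 0.0]
wrist_force: [0.2, 0.6, -0.9]
finger_gap: 0.0515
```

```bash
python3 snap.py s21 scene 225 140 120 120; python3 -c "
from h import *
s=get_state();q=s['orientation'];print(s['tcp_pos'],2*np.degrees(np.arctan2(q[2],q[1]))-90)
p=read_camera('scene');print(w2px(p,s['tcp_pos']),w2px(p,[.4966,.0579,.179]))"
```

```text
38.15 [-0.046  0.167 -0.118  1.286 -0.    -1.471] [0.4979 0.0569 0.2421] [ 0.2 -0.1 -0.3]
[0.49789378 0.05693119 0.24209109] 171.59817275810337
(np.float64(276.2929164755435), np.float64(205.26987252992373)) (np.float64(276.3804791110001), np.float64(225.95660858190172))
```

View pics/s21.png

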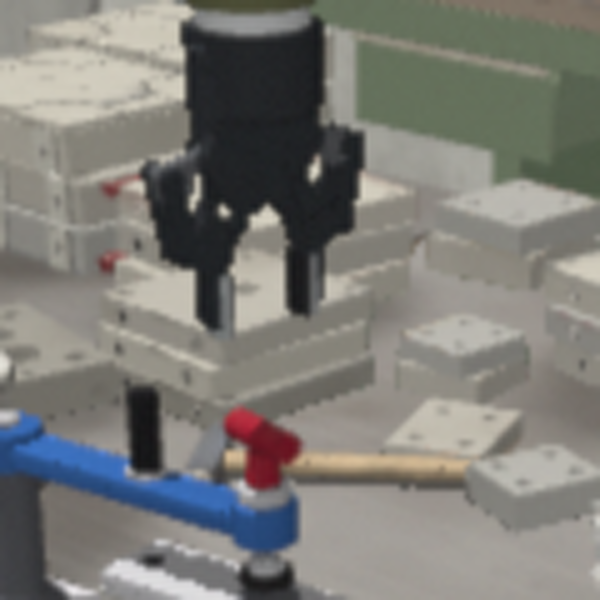

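Emit:
{"name": "send_rows", "arguments": {"deltas": [[[-0.1, 0.1, -3, 0, 0, 0], [-0.1, 0.1, -6, 0, 0, 0], [-0.1, 0.1, -7.6, 0, 0, 0], [-0.1, 0.1, -8, 0, 0, 0], [-0.1, 0.1, -8, 0, 0, 0]]]}}

```text
clock: 38.7
tcp_pos: [0.4963, 0.0585, 0.162]
orientation: [-0.0, -0.654, 0.756, 0.0]
wrist_force: [-0.7, -0.7, 0.7]
finger_gap: 0.0514
```

Emit:
{"name": "send_rows", "arguments": {"deltas": [[[0, 0, 0, 0, 0, 0], [0, 0, 0, 0, 0, 0], [0, 0, 0, 0, 0, 0], [0, 0, 0, 0, 0, 0], [0, 0, 0, 0, 0, 0]]], "jaw": -1, "force": 40}}

```text
clock: 39.2
tcp_pos: [0.4971, 0.0587, 0.1637]
orientation: [0.001, -0.654, 0.756, -0.001]
wrist_force: [-2.3, 0.9, 6.6]
finger_gap: 0.019
```

```bash
python3 snap.py s22 scene 225 160 120 120; python3 -c "
from h import *
s=get_state();q=s['orientation'];print(s['tcp_pos'],2*np.degrees(np.arctan2(q[2],q[1]))-90,s['ft_torque'],s['wrist_force'])"
```

```text
39.25 [-0.043  0.201 -0.272  1.096  0.    -1.47 ] [0.4971 0.0586 0.1636] [-1.9  0.7  6. ]
[0.49713824 0.05864853 0.16364996] 171.75956312635623 [ 0.15146321  0.4222868  -0.0417363 ] [-1.86681819  0.66289029  6.03117214]
```

View pics/s22.png

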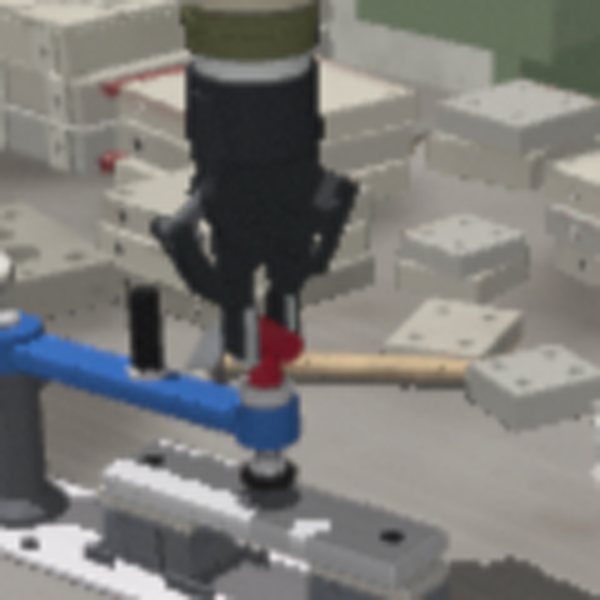

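Emit:
{"name": "send_rows", "arguments": {"deltas": [[[0, 0, 0, 0, 0, -3], [0, 0, 0, 0, 0, -9], [0, 0, 0, 0, 0, -15], [0, 0, 0, 0, 0, -21], [0, 0, 0, 0, 0, -27], [0, 0, 0, 0, 0, -33], [0, 0, 0, 0, 0, -39], [0, 0, 0, 0, 0, -45], [0, 0, 0, 0, 0, -51], [0, 0, 0, 0, 0, -57], [0, 0, 0, 0, 0, -60], [0, 0, 0, 0, 0, -60]]]}}

```text
clock: 40.45
tcp_pos: [0.4988, 0.0571, 0.1637]
orientation: [0.002, -0.188, 0.982, -0.002]
wrist_force: [2.3, -4.5, 2.3]
finger_gap: 0.0192
```

```bash
cat > st.py <<'E'
from h import *
s=get_state();q=s['orientation'];print(s['clock'],np.round(s['tcp_pos'],4),'yaw',2*np.degrees(np.arctan2(q[2],q[1]))-90,np.round(s['ft_torque'],2),np.round(s['wrist_force'],1),'j',np.round(s['joint_pos'],3),s['finger_gap'])
E
python3 st.py;python3 snap.py s23 scene 225 160 120 120
```

```text
40.45 [0.4988 0.0571 0.1637] yaw 111.64844882703747 [-0.92 -0.51  0.03] [ 2.3 -4.5  2.3] j [-0.044  0.201 -0.271  1.093 -0.003 -0.422] 0.01917002938110692
40.5 [-0.044  0.201 -0.271  1.093 -0.003 -0.423] [0.4989 0.0571 0.1638] [ 2.7 -4.4  2.2]
```

View pics/s23.png

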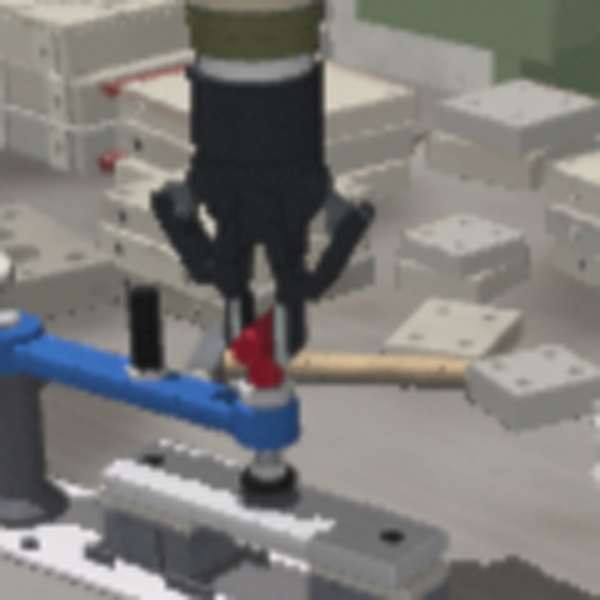

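Emit:
{"name": "send_rows", "arguments": {"deltas": [[[0, -0.1, 0, 0, 0, -3], [0, -0.15, 0, 0, 0, -9], [0, -0.15, 0, 0, 0, -15], [0, -0.15, 0, 0, 0, -21], [0, -0.15, 0, 0, 0, -27], [0, -0.15, 0, 0, 0, -33], [0, -0.15, 0, 0, 0, -39], [0, -0.15, 0, 0, 0, -45], [0, -0.15, 0, 0, 0, -51], [0, -0.15, 0, 0, 0, -57], [0, -0.15, 0, 0, 0, -60], [0, -0.15, 0, 0, 0, -60]]]}}

```text
clock: 41.7
tcp_pos: [0.4982, 0.0546, 0.1637]
orientation: [0.003, 0.329, 0.944, -0.002]
wrist_force: [0.4, -7.9, 4.2]
finger_gap: 0.0192
```

```bash
python3 st.py
```

```text
41.7 [0.4982 0.0546 0.1637] yaw 51.60555047601048 [-1.66 -0.13  0.06] [ 0.4 -7.9  4.2] j [-0.048  0.201 -0.272  1.094 -0.005  0.622] 0.019155175277964447
```

Emit:
{"name": "send_rows", "arguments": {"deltas": [[[0, -0.15, 0, 0, 0, -3], [0, -0.15, 0, 0, 0, -9], [0, -0.15, 0, 0, 0, -15], [0, -0.15, 0, 0, 0, -21], [0, -0.15, 0, 0, 0, -27], [0, -0.15, 0, 0, 0, -33], [0, -0.15, 0, 0, 0, -39], [0, -0.15, 0, 0, 0, -45], [0, -0.15, 0, 0, 0, -51], [0, -0.15, 0, 0, 0, -57], [0, -0.15, 0, 0, 0, -60], [0, -0.15, 0, 0, 0, -60]]]}}

```text
clock: 42.9
tcp_pos: [0.4969, 0.0537, 0.1637]
orientation: [0.002, 0.757, 0.654, -0.001]
wrist_force: [-2.4, -5.6, 5.8]
finger_gap: 0.0188
```

```bash
python3 st.py
```

```text
42.9 [0.4969 0.0537 0.1637] yaw -8.368270217881971 [-1.28  0.54  0.08] [-2.4 -5.6  5.8] j [-0.051  0.2   -0.273  1.096 -0.004  1.666] 0.018839794417214756
```

Emit:
{"name": "send_rows", "arguments": {"deltas": [[[0, -0.1, 0, 0, 0, -3], [-0.03, -0.1, 0, 0, 0, -9], [-0.06, -0.1, 0, 0, 0, -15], [-0.09, -0.1, 0, 0, 0, -21], [-0.12, -0.1, 0, 0, 0, -27], [-0.14, -0.1, 0, 0, 0, -33], [-0.17, -0.1, 0, 0, 0, -39], [-0.2, -0.1, 0, 0, 0, -45], [-0.2, -0.1, 0, 0, 0, -51], [-0.2, -0.05, 0, 0, 0, -57], [-0.2, -0.05, 0, 0, 0, -60], [-0.2, -0.05, 0, 0, 0, -60]]]}}

```text
clock: 44.1
tcp_pos: [0.4949, 0.0551, 0.1637]
orientation: [0.0, 0.982, 0.188, 0.001]
wrist_force: [-2.9, 0.9, 5.9]
finger_gap: 0.0188
```

```bash
python3 st.py;python3 snap.py s24 scene 235 180 80 80
```

```text
44.1 [0.4949 0.0551 0.1637] yaw -68.29419509519398 [0.15 0.49 0.12] [-2.9  0.9  5.9] j [-0.05   0.196 -0.278  1.095  0.     2.712] 0.018827260088107926
44.15 [-0.05   0.196 -0.278  1.095  0.     2.711] [0.4949 0.0552 0.1636] [-2.9  0.6  6.9]
```

View pics/s24.png

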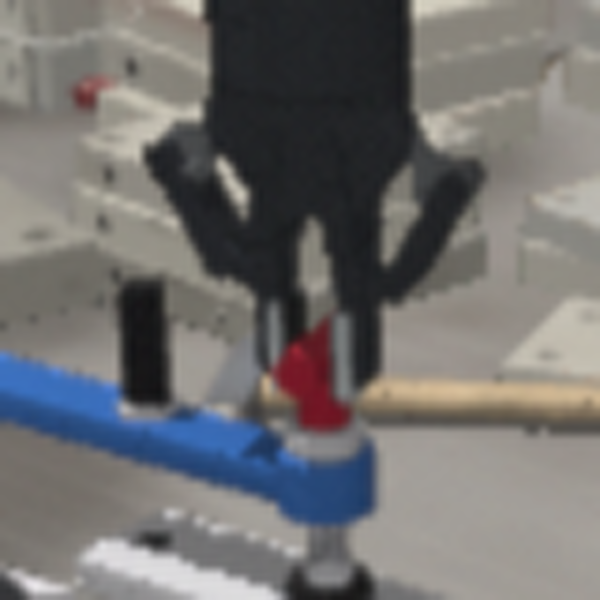

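Emit:
{"name": "send_rows", "arguments": {"deltas": [[[0, 0, 0, 0, 0, 0], [0, 0, 0, 0, 0, 0], [0, 0, 0, 0, 0, 0], [0, 0, 2, 0, 0, 0], [0, 0, 4, 0, 0, 8], [0.1, 0.05, 4, 0, 0, 16], [0.2, 0.1, 4, 0, 0, 24], [0.2, 0.1, 4, 0, 0, 32], [0.2, 0.1, 4, 0, 0, 40], [0.2, 0.1, 4, 0, 0, 48], [0.2, 0.1, 4, 0, 0, 56], [0.2, 0.1, 4, 0, 0, 64]]], "jaw": 0.3}}

```text
clock: 45.35
tcp_pos: [0.4965, 0.0559, 0.2021]
orientation: [-0.0, 0.731, 0.683, -0.0]
wrist_force: [-0.1, 0.0, 0.2]
finger_gap: 0.0555
```

Emit:
{"name": "send_rows", "arguments": {"deltas": [[[0, 0, 0, 0, 0, 8], [0, 0, 0, 0, 0, 16], [0, 0, 0, 0, 0, 24], [0, 0, 0, 0, 0, 32], [0, 0, 0, 0, 0, 40], [0, 0, 0, 0, 0, 48], [0, 0, 0, 0, 0, 56], [0, 0, 0, 0, 0, 64], [0, 0, 0, 0, 0, 72], [0, 0, 0, 0, 0, 80], [0, 0, 0, 0, 0, 88], [0, 0, 0, 0, 0, 96]]]}}

```text
clock: 46.55
tcp_pos: [0.4966, 0.056, 0.2021]
orientation: [-0.0, -0.018, 1.0, 0.0]
wrist_force: [1.0, 0.7, 0.5]
finger_gap: 0.0557
```

Emit:
{"name": "send_rows", "arguments": {"deltas": [[[0, 0, 0, 0, 0, 8], [0, 0, 0, 0, 0, 16], [0, 0, 0, 0, 0, 20], [0, 0, 0, 0, 0, 20], [0, 0, 0, 0, 0, 20]]]}}

```text
clock: 47.05
tcp_pos: [0.4965, 0.056, 0.2022]
orientation: [-0.0, -0.188, 0.982, 0.0]
wrist_force: [0.1, -0.5, -0.1]
finger_gap: 0.0555
```

```bash
python3 st.py;python3 snap.py s25 scene 235 190 60 60; python3 snap.py t25 top 230 210 100 75
```

```text
47.05 [0.4965 0.056  0.2022] yaw 111.64825949392409 [0.03 0.05 0.04] [ 0.1 -0.5 -0.1] j [-0.049  0.179 -0.201  1.19   0.    -0.426] 0.05547121032462262
47.1 [-0.049  0.179 -0.201  1.19   0.    -0.427] [0.4965 0.056  0.2022] [ 0.4 -0.8 -0.1]
47.15 [-0.049  0.179 -0.201  1.19   0.    -0.427] [0.4965 0.056  0.2022] [-0.1 -0.6 -0.6]
```

View pics/s25.png

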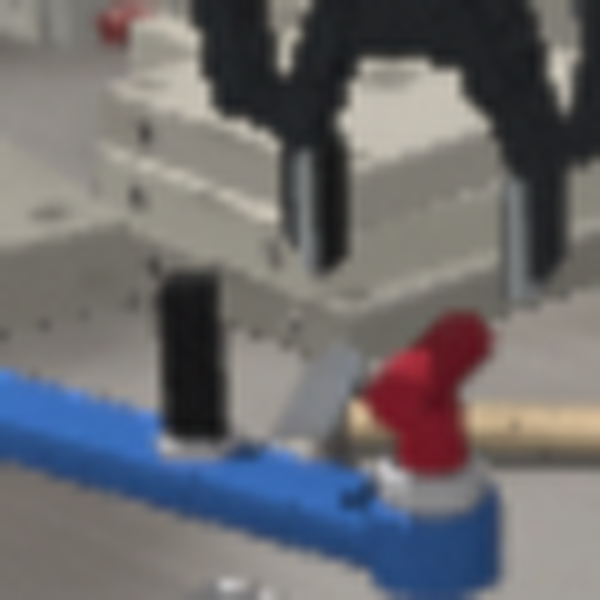

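View pics/t25.png

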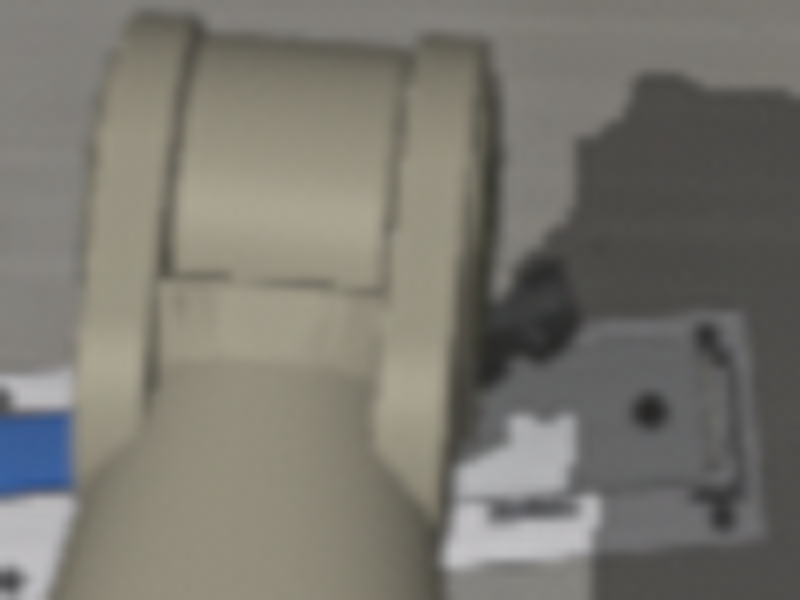

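```bash
python3 snap.py s26 scene 245 225 60 45
python3 - <<'E'
from m import *
p=read_camera('scene');f=240/np.tan(np.radians(p['vfov'])/2)
for z in (.074,.0752,.0865): print(z,w2px(p,fx((.4966,.0579),7,(0,0,z*1000))))
i=p['img'].astype(int).sum(2)//3
print(i[236:258,270:292])
E
```

```text
47.2 [-0.049  0.179 -0.201  1.19   0.    -0.427] [0.4965 0.056  0.2023] [1.  0.1 0.2]
0.074 (np.float64(277.4126285305723), np.float64(258.4638764472802))
0.0752 (np.float64(277.4012262999389), np.float64(258.1047662657193))
0.0865 (np.float64(277.29342210238065), np.float64(254.70950211056092))
[[ 91 132 144 177 116  86  65  60  59  58  62  83 109 115  94  91  91  92
   91  90  91  91]
 [108 123 132 186 184 149  99  86  83  81  91 107 115 121 135 142 142 143
  143 142 143 145]
 [105  84  95 151 165 156 128 124 123 121 123 124 114 103 118 151 154 153
  154 155 154 155]
 [ 75  65  89 142 144 146 135 134 134 133 130 124 110  86  93 149 156 156
  156 157 156 156]
 [ 70  75 109 125 125 136 131 132 131 129 125 116  92  72  80 133 156 157
  157 157 158 158]
 [104  92 103 114 118 119 100 102 102 102  92  83  74  67  75 129 157 158
  158 158 157 157]
 [ 99  93  86  88  89 100  82  82  82  81  77  73  70  66  76 128 157 158
  160 158 158 158]
 [ 86  83  79  80  80  85  78  77  77  76  76  73  70  66  76 129 157 160
  159 158 158 157]
 [ 77  78  77  81  79  78  76  76  77  75  75  72  69  67  
[... 543 characters left out ...]
8 121 147 156 157 157 158 158
  159 159 159 158]
 [157 161 158 158 158 152 112 108  98  97  97 129 154 158 158 156 157 158
  158 160 160 160]
 [141 179 165 161 160 152 105 100  91  96  94 129 155 157 157 156 158 158
  158 159 158 159]
 [119 135 140 184 183 158 103  96  90  97  95 116 152 158 158 158 159 158
  159 158 158 157]
 [114 116 117 137 134 122  94  91 100 104  98 107 133 150 156 158 158 158
  158 158 157 157]
 [114 114 114 110  88  96 108 119 123 123 116 111  88 100 147 155 157 158
  158 159 158 157]
 [115 114 113  91  55  79 121 129 131 129 127 112  59  53 101 142 152 156
  157 158 160 159]
 [127 115 107  69  44  60 105 128 130 129 123  84  37  31  64 116 129 131
  145 154 155 157]]
```

View pics/s26.png

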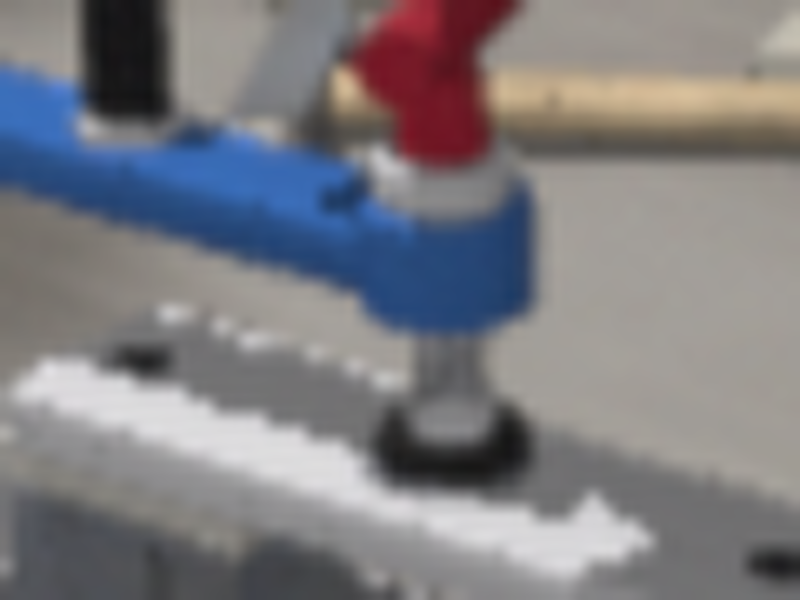

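Emit:
{"name": "send_rows", "arguments": {"deltas": [[[0, 0, -2, 0, 0, 0], [0, 0, -3.9, 0, 0, 0], [0, 0, -3.9, 0, 0, 0], [0, 0, -3.9, 0, 0, 0]]]}}

```text
clock: 47.65
tcp_pos: [0.4963, 0.056, 0.1634]
orientation: [-0.0, -0.189, 0.982, 0.0]
wrist_force: [-0.9, 0.7, 0.7]
finger_gap: 0.0555
```

Emit:
{"name": "send_rows", "arguments": {"deltas": [[[0, 0, 0, 0, 0, 0], [0, 0, 0, 0, 0, 0], [0, 0, 0, 0, 0, 0], [0, 0, 0, 0, 0, 0], [0, 0, 0, 0, 0, 0]]], "jaw": -1, "force": 40}}

```text
clock: 48.15
tcp_pos: [0.4972, 0.0561, 0.1644]
orientation: [0.001, -0.189, 0.982, -0.0]
wrist_force: [-0.5, -0.3, 6.0]
finger_gap: 0.0191
```

```bash
python3 st.py
```

```text
48.15 [0.4972 0.0561 0.1644] yaw 111.75738650077787 [0.14 0.19 0.  ] [-0.5 -0.3  6. ] j [-0.048  0.2   -0.271  1.098  0.    -0.428] 0.019107040985664563
```

Emit:
{"name": "send_rows", "arguments": {"deltas": [[[0, 0, 0, 0, 0, -3], [0, 0, 0, 0, 0, -8], [0, 0, 0, 0, 0, -13], [0, 0, 0, 0, 0, -18], [0, 0, 0, 0, 0, -23], [0, 0, 0, 0, 0, -26], [0, 0, 0, 0, 0, -26], [0, 0, 0, 0, 0, -26]]]}}

```text
clock: 48.95
tcp_pos: [0.4972, 0.0561, 0.1644]
orientation: [0.001, 0.037, 0.999, 0.0]
wrist_force: [-1.1, 1.2, 5.7]
finger_gap: 0.0188
```

```bash
python3 st.py; python3 snap.py s27 scene 245 225 60 45
```

```text
48.95 [0.4972 0.0561 0.1644] yaw 85.76784665730685 [0.18 0.2  0.03] [-1.1  1.2  5.7] j [-0.048  0.2   -0.271  1.098  0.     0.026] 0.01884647356714205
49.0 [-0.048  0.2   -0.271  1.098  0.     0.025] [0.4972 0.0561 0.1645] [-1.7  0.2  5.3]
```

View pics/s27.png

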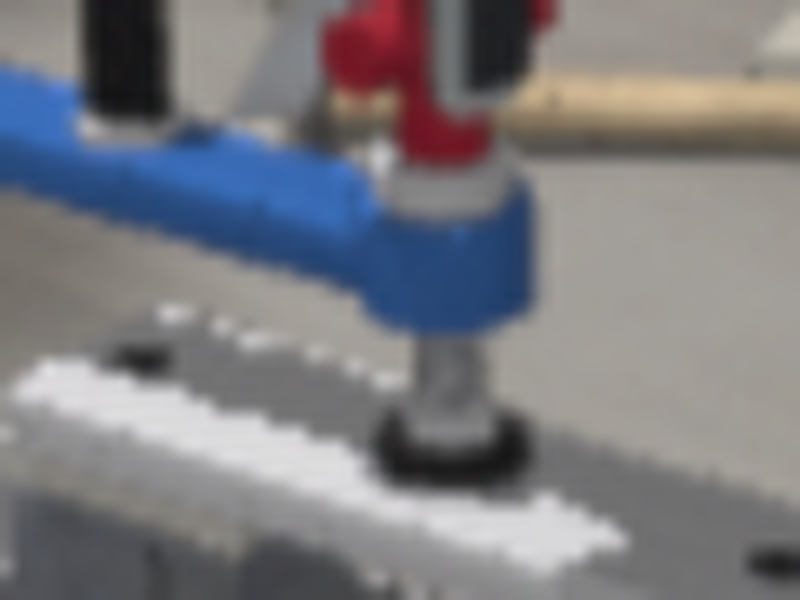

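```bash
cat > padrow.py <<'E'
import sys
from m import *
p=read_camera('scene');i=p['img'].astype(float).mean(2)
cv2.imwrite('pics/raw_%s.png'%sys.argv[1],p['img'][:,:,::-1])
out=[]
for c in range(276,283):
    col=i[254:268,c]
    print(c,col.astype(int).tolist())
E
python3 padrow.py a281
```

```text
276 [101, 110, 121, 122, 72, 39, 36, 89, 173, 205, 177, 155, 144, 137]
277 [108, 110, 120, 126, 79, 40, 33, 75, 173, 208, 209, 169, 148, 138]
278 [100, 101, 121, 130, 90, 46, 31, 70, 173, 209, 216, 182, 153, 140]
279 [93, 98, 117, 127, 88, 44, 28, 69, 166, 208, 214, 201, 162, 145]
280 [97, 112, 123, 124, 75, 36, 28, 68, 161, 206, 213, 210, 170, 147]
281 [115, 113, 118, 116, 62, 30, 28, 60, 126, 201, 215, 216, 175, 151]
282 [150, 115, 77, 57, 34, 27, 37, 78, 122, 200, 215, 211, 176, 153]
```

Emit:
{"name": "send_rows", "arguments": {"deltas": [[[0, 0, 0, 0, 0, -3], [0, 0, 0, 0, 0, -8], [0, 0, 0, 0, 0, -13], [0, 0, 0, 0, 0, -18], [0, 0, 0, 0, 0, -23], [0, 0, 0, 0, 0, -28], [0, 0, 0, 0, 0, -33], [0, 0, 0, 0, 0, -38], [0, 0, 0, 0, 0, -43], [0, 0, 0, 0, 0, -45], [0, 0, 0, 0, 0, -45]]]}}

```text
clock: 50.15
tcp_pos: [0.4972, 0.0562, 0.1645]
orientation: [0.001, 0.417, 0.909, 0.001]
wrist_force: [-1.3, 1.2, 6.1]
finger_gap: 0.019
```

```bash
python3 st.py; python3 padrow.py a326
```

```text
50.15 [0.4972 0.0562 0.1645] yaw 40.73814601489204 [0.14 0.19 0.09] [-1.3  1.2  6.1] j [-0.048  0.2   -0.271  1.098  0.     0.812] 0.019012336981165636
276 [95, 100, 117, 120, 72, 40, 37, 91, 172, 205, 176, 154, 143, 137]
277 [100, 100, 118, 127, 78, 40, 32, 73, 172, 207, 208, 167, 147, 139]
278 [102, 105, 121, 130, 90, 45, 30, 69, 172, 208, 215, 180, 152, 140]
279 [99, 102, 117, 127, 89, 44, 29, 68, 166, 208, 212, 198, 161, 143]
280 [94, 98, 118, 123, 73, 36, 28, 71, 170, 209, 212, 209, 168, 146]
281 [112, 108, 116, 115, 62, 31, 29, 83, 191, 216, 215, 215, 176, 150]
282 [148, 113, 76, 58, 34, 26, 36, 98, 194, 214, 215, 210, 175, 153]
```

Run:
```python
import cv2,numpy as np
def g(x):return x.astype(float).mean(2)
def load(tag,u0,v0,w,h):
    a=cv2.imread('pics/%s.png'%tag);k=a.shape[1]/w
    # sample at pixel centres
    yy,xx=np.mgrid[0:h,0:w].astype(np.float32)
    return u0,v0,g(cv2.remap(a,(xx+.5)*k-.5,(yy+.5)*k-.5,cv2.INTER_LINEAR))
F={'15':load('s22',225,160,120,120),'75':load('s23',225,160,120,120),'255':load('s26',245,225,60,45)}
for n in('a281','a326'):
    F[n]=(0,0,g(cv2.imread('pics/raw_%s.png'%n)))
for n,(u0,v0,a) in F.items():
    print(n)
    for c in (275,277,279,281): print(c,[int(a[r-v0,c-u0]) for r in range(248,266)])
```

```text
15
275 [76, 96, 138, 129, 118, 113, 72, 37, 27, 36, 51, 59, 65, 108, 183, 151, 136, 132]
277 [75, 77, 83, 97, 122, 133, 112, 58, 29, 28, 45, 52, 56, 66, 96, 111, 127, 132]
279 [74, 77, 93, 99, 120, 132, 125, 66, 32, 31, 51, 56, 56, 62, 95, 112, 116, 130]
281 [73, 93, 114, 114, 113, 109, 72, 37, 27, 33, 52, 55, 55, 67, 104, 114, 114, 122]
75
275 [79, 99, 141, 137, 121, 115, 99, 54, 36, 31, 36, 51, 60, 109, 194, 211, 177, 152]
277 [74, 79, 94, 106, 101, 114, 129, 105, 54, 29, 32, 51, 56, 85, 174, 208, 209, 169]
279 [75, 78, 93, 95, 100, 116, 128, 106, 54, 28, 32, 51, 56, 79, 168, 209, 214, 200]
281 [74, 93, 119, 121, 112, 115, 113, 63, 30, 27, 40, 52, 56, 69, 126, 202, 215, 216]
255
275 [79, 98, 143, 152, 151, 157, 123, 97, 80, 60, 41, 33, 44, 105, 195, 211, 177, 153]
277 [77, 82, 106, 108, 101, 96, 91, 119, 129, 127, 69, 34, 38, 92, 176, 209, 209, 169]
279 [73, 79, 101, 96, 96, 99, 104, 123, 130, 130, 71, 32, 30, 72, 168, 209, 213, 200]
281 [73, 93, 121, 129, 130, 116, 108, 111, 112, 84, 43, 28, 31, 66, 127, 203, 215, 216]
a281
275 [79, 98, 141, 150, 150, 157, 123, 109, 95, 80, 51, 34, 36, 97, 194, 210, 177, 152]
277 [76, 78, 93, 96, 97, 99, 108, 110, 120, 126, 79, 40, 33, 75, 173, 208, 209, 169]
279 [74, 78, 93, 90, 97, 97, 93, 98, 117, 127, 88, 44, 28, 69, 166, 208, 214, 201]
281 [73, 94, 125, 129, 117, 121, 115, 113, 118, 116, 62, 30, 28, 60, 126, 201, 215, 216]
a326
275 [78, 98, 141, 151, 151, 158, 122, 107, 95, 79, 50, 34, 37, 96, 193, 209, 176, 152]
277 [75, 77, 87, 103, 98, 107, 100, 100, 118, 127, 78, 40, 32, 73, 172, 207, 208, 167]
279 [75, 78, 97, 109, 109, 100, 99, 102, 117, 127, 89, 44, 29, 68, 166, 208, 212, 198]
281 [72, 96, 139, 131, 128, 130, 112, 108, 116, 115, 62, 31, 29, 83, 191, 216, 215, 215]
```

Emit:
{"name": "send_rows", "arguments": {"deltas": [[[0, 0, 0, 0, 0, -3], [0, 0, 0, 0, 0, -8], [0, 0, 0, 0, 0, -13], [0, 0, 0, 0, 0, -18], [0, 0, 0, 0, 0, -23], [0, 0, 0, 0, 0, -28], [0, 0, 0, 0, 0, -33], [0, 0, 0, 0, 0, -38], [0, 0, 0, 0, 0, -43], [0, 0, 0, 0, 0, -45], [0, 0, 0, 0, 0, -45], [0, 0, 0, 0, 0, -45]]]}}

```text
clock: 51.4
tcp_pos: [0.4973, 0.0562, 0.1645]
orientation: [0.001, 0.733, 0.681, 0.001]
wrist_force: [-1.1, 0.4, 5.9]
finger_gap: 0.0187
```

```bash
python3 st.py; python3 padrow.py a371
```

```text
51.4 [0.4973 0.0562 0.1645] yaw -4.219184609532618 [0.2  0.16 0.11] [-1.1  0.4  5.9] j [-0.048  0.2   -0.271  1.098  0.     1.596] 0.01867501185403609
276 [101, 108, 117, 119, 71, 39, 38, 91, 171, 197, 157, 147, 141, 136]
277 [104, 100, 110, 124, 78, 40, 31, 70, 150, 138, 132, 134, 131, 127]
278 [99, 111, 114, 127, 91, 44, 30, 48, 101, 113, 120, 130, 130, 127]
279 [107, 110, 114, 125, 89, 45, 30, 49, 95, 111, 116, 131, 132, 128]
280 [101, 97, 116, 124, 74, 38, 30, 50, 95, 111, 114, 127, 131, 129]
281 [111, 104, 115, 116, 63, 30, 29, 58, 103, 113, 114, 122, 131, 130]
282 [150, 113, 77, 58, 34, 27, 34, 77, 106, 114, 114, 117, 130, 131]
```

Emit:
{"name": "send_rows", "arguments": {"deltas": [[[0, 0, 0, 0, 0, 0], [0, 0, 0, 0, 0, 0], [0, 0, 0, 0, 0, 0], [0, 0, 2, 0, 0, 0], [0, 0, 6, 0, 0, 0], [0, 0, 10, 0, 0, 0], [-3, -4, 11, 0, 0, 0], [-6, -8, 11, 0, 0, 0], [-9, -12, 11, 0, 0, 0], [-10, -16, 11, 0, 0, 0], [-10, -20, 11, 0, 0, 0], [-10, -20, 11, 0, 0, 0]]], "jaw": 0.3}}

```text
clock: 52.65
tcp_pos: [0.3964, -0.148, 0.2732]
orientation: [0.001, 0.735, 0.678, -0.0]
wrist_force: [-0.3, 0.7, -0.1]
finger_gap: 0.0555
```

```bash
python3 st.py; python3 snap.py s30 scene 200 180 160 120
python3 - <<'E'
from m import *
o=(.4966,.0579)
for n in('top','scene'):
    p=read_camera(n);f=fixture(p)
    for k in('blue','red','peg'):print(n,k,f[k])
    if n=='top':
        b=overlay(p,p['img'][:,:,::-1].copy(),o,7,5)
        for P in((0,205,139),(0,0,189),(0,90,188)):
            u,v=w2px(p,fx(o,7,P));cv2.circle(b,(int(u*5+2),int(v*5+2)),5,(0,255,255),1)
        cv2.imwrite('pics/t30.png',b[190*5:190*5+600,200*5:200*5+800])
E
```

```text
52.65 [ 0.3964 -0.148   0.2732] yaw -4.603245592324868 [0.07 0.02 0.05] [-0.3  0.7 -0.1] j [-5.470e-01  6.000e-03 -2.200e-01  1.343e+00 -1.000e-03  1.104e+00] 0.05548826745890901
52.7 [-0.543  0.006 -0.221  1.344  0.     1.106] [ 0.3962 -0.1459  0.2731] [-1.4 -0.2  0.1]
top blue ((array([480.3, 163.8]), 235.2, 38.3, 95.5), 501)
top red ((array([498.3,  58.7]), 46.3, 14.0, 85.6), 84, array([0.4975, 0.0584, 0.1884]))
top peg (array([0.4857, 0.1442, 0.1873]), array([0.4778, 0.1372, 0.1611]), array([0.4917, 0.1542, 0.1988]), 33)
scene blue ((array([480.7, 154. ]), 246.8, 42.7, 98.1), 323)
scene red ((array([492.6,  52.3]), 56.0, 18.3, 91.7), 117, array([0.4907, 0.0468, 0.1806]))
scene peg (array([0.48  , 0.1378, 0.1757]), array([0.4739, 0.1304, 0.1603]), array([0.4902, 0.1485, 0.1881]), 58)
```

View pics/t30.png

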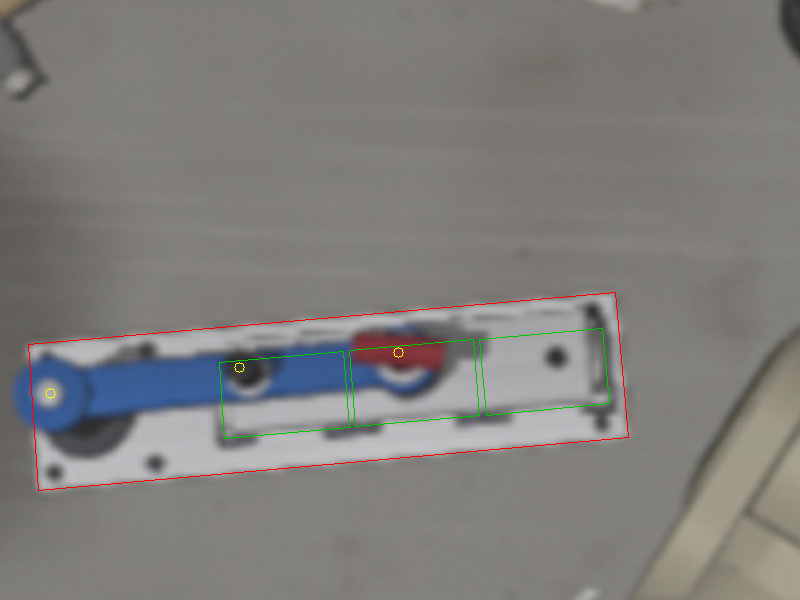

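View pics/s30.png

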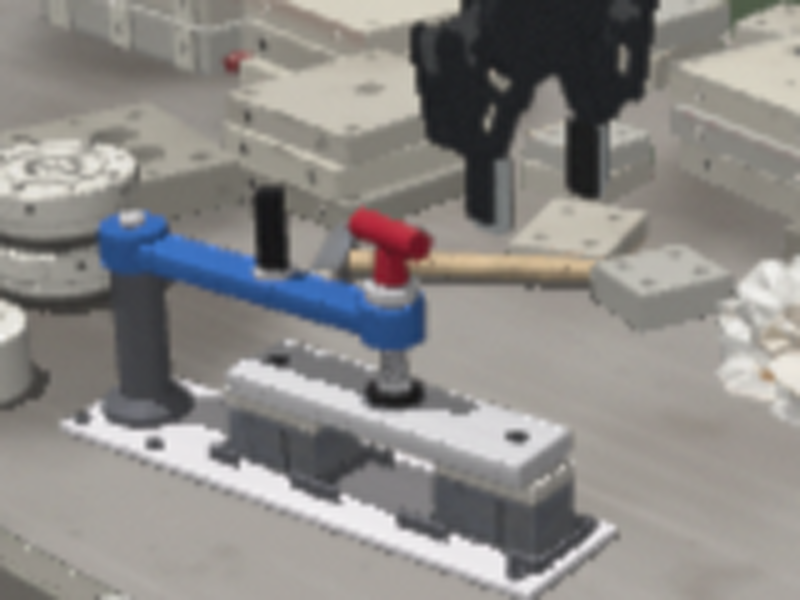

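Run:
```python
from m import *
for n in('top','scene'):
    p=read_camera(n);save(p,'fin_'+n)
    for t in('insert_1_mid','hub_ring','tape_roll'):
        print(n,t,[(round(d['conf'],2),np.round(d['box']).tolist()) for d in find_in(p,t)])
    print(fixture(p)['red'])
```

```text
top insert_1_mid []
top hub_ring [(0.77, [174.0, 284.0, 31.0, 29.0]), (0.21, [280.0, 259.0, 21.0, 11.0])]
top tape_roll [(0.71, [453.0, 259.0, 32.0, 34.0])]
((array([498. ,  58.2]), 45.8, 14.9, 84.7), 85, array([0.4977, 0.0585, 0.1873]))
scene insert_1_mid [(0.84, [256.0, 267.0, 22.0, 19.0])]
scene hub_ring [(0.89, [188.0, 251.0, 28.0, 22.0])]
scene tape_roll [(0.85, [448.0, 342.0, 47.0, 37.0])]
((array([491.9,  53.6]), 53.3, 17.9, 95.8), 115, array([0.4911, 0.0486, 0.1804]))
```

View pics/fin_top.png

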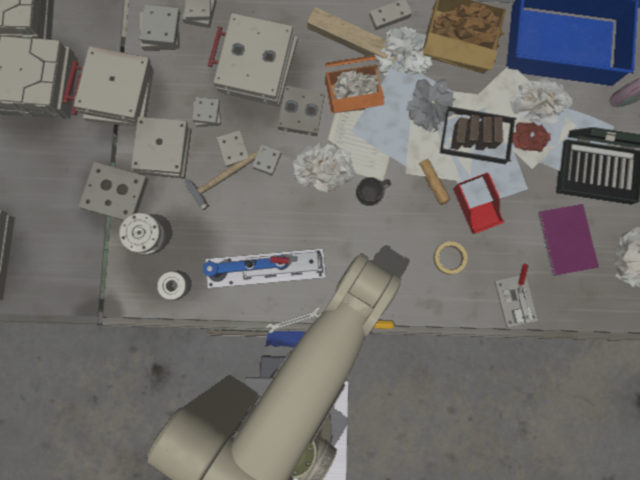

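View pics/fin_scene.png

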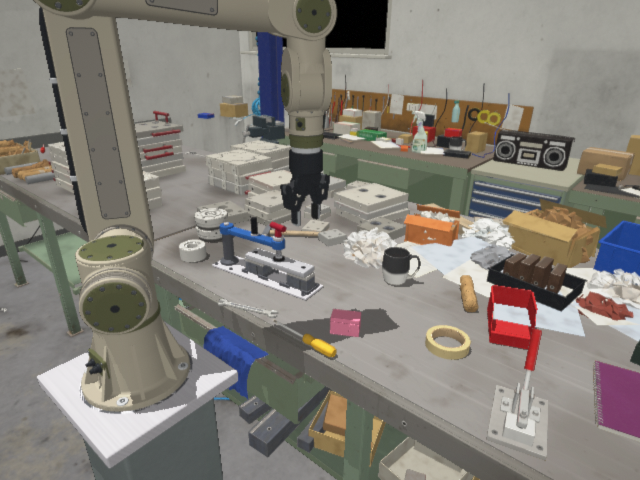

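```bash
python3 -c "
from workcell import *
print(hand_in())"
```

```text
the job is handed in; nothing more can be done
None
```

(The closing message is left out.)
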